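Fetch the check weights from behind the shakers for the scale check

TASK

The scale check needs the two small check weights that sit in the blue holder behind the two shakers. First lift both shakers out of the way and stand them upright in the empty white tray, then set both small weights on the scale's platter close beside the big weight that already stands there (at most 5 cm of gap from it, each standing on its own, the big one not shifted), and last put each shaker back into the very pocket it came from. Set everything down gently and let nothing tip over or fall.

Things in the scene. Friction and masses are not known exactly. Their poses are not given: they have to be found in the camera images.
- holder: Fixed blue block, 150 (x) by 174 (y) mm, top 32 mm above the table; steel plate on its back edge up to 62 mm. Origin: centre of its underside on the table, x to its back, y to its left, z up. Round pockets, 10 mm deep (floor 22 mm above the table): for shakers, 74 mm wide, at own (-28, +40), (-28, -40) mm; behind, for weights, 36 mm wide, at (32, 21), (32, -21) mm.
- shaker_red: Loose round stainless shaker with a red label, 64 mm diameter, 110 mm tall, straight wall up to about 95 mm, about 0.24 kg. Stands in one of the two shaker pockets of the holder (which one varies), 16 mm from the other shaker: grip it from above near its top, with the fingers at the holder's front and back side of it. Origin: centre of its base, z up along its axis.
- shaker_navy: Loose round stainless shaker, the same shape and size as the red-labelled one but with a dark blue label; in the other shaker pocket at the start. Origin: centre of its base, z up.
- weight_mid: Loose steel check weight, the larger of the two small ones (200 g): cylinder of 29 mm diameter to 32 mm height, on it a knob of 17 mm diameter, 45 mm tall in all. At the start in one of the weight pockets behind the shakers. Origin: centre of its base, z up.
- weight_small: Loose steel check weight, the smallest (100 g): cylinder of 23 mm diameter to 26 mm height, on it a knob of 12 mm diameter, 36 mm tall in all. At the start in the other weight pocket. Origin: centre of its base, z up.
- weight_big: Loose steel check weight, the big one (500 g): cylinder of 38 mm diameter to 44 mm height, on it a knob of 21 mm diameter, 62 mm tall in all; it already stands on the platter and stays there. Origin: centre of its base, z up.
- tray: Fixed empty white food tray, 280 (own x) by 200 (own y) mm, rim 50 mm above the table; its flat inner floor, 240 by 160 mm, lies 2 mm above the table. Origin: centre of its underside; z up.
- scale_platter: Flat stainless platter of the black bench scale, 222 (own x) by 232 (own y) mm, fixed. Origin: centre of its underside; its top face lies 20 mm above the origin, 100 mm above the table; z up.
Things that resemble listed ones, but are neither listed nor needed, are in the scene too. What is shaped like the weight_big but purple is not meant.

How it is judged:
On the way, in this order (a step that is already met when the one before it is completed fails the run):
1. Both shakers stand upright at rest in the tray, with both small weights still in the holder and the big weight where it was (x of shaker_red in the frame of tray between -0.1 and 0.1 m and y of shaker_red in the frame of tray between -0.06 and 0.06 m and height (world z) of each of shaker_red, shaker_navy below 0.01 m and linear speed of each of shaker_red, shaker_navy, weight_big below 0.02 m/s and angle between each of shaker_red, shaker_navy, weight_big's own z axis and vertical below 0.1 rad and x of shaker_navy in the frame of tray between -0.1 and 0.1 m and y of shaker_navy in the frame of tray between -0.06 and 0.06 m and distance of each of weight_mid, weight_small from where it was at the start of the episode below 0.012 m and distance of weight_big from where it was at the start of the episode below 0.015 m), for 0.2 s.
2. Both small weights stand upright on the platter, each within 90 mm (axis to axis) of the big weight, with both shakers still upright in the tray (x of weight_mid in the frame of scale_platter between -0.1 and 0.1 m and y of weight_mid in the frame of scale_platter between -0.105 and 0.105 m and z of weight_mid in the frame of scale_platter between 0.016 and 0.025 m and horizontal distance between each of weight_mid, weight_small and weight_big below 0.09 m and linear speed of each of weight_mid, weight_small, shaker_red, shaker_navy, weight_big below 0.02 m/s and angle between each of weight_mid, weight_small, shaker_red, shaker_navy, weight_big's own z axis and vertical below 0.1 rad and x of weight_small in the frame of scale_platter between -0.1 and 0.1 m and y of weight_small in the frame of scale_platter between -0.105 and 0.105 m and z of weight_small in the frame of scale_platter between 0.016 and 0.025 m and x of shaker_red in the frame of tray between -0.1 and 0.1 m and y of shaker_red in the frame of tray between -0.06 and 0.06 m and height (world z) of each of shaker_red, shaker_navy below 0.01 m and x of shaker_navy in the frame of tray between -0.1 and 0.1 m and y of shaker_navy in the frame of tray between -0.06 and 0.06 m and distance of weight_big from where it was at the start of the episode below 0.015 m), for 0.2 s.
At the end, for the whole second after the job is handed in: Each shaker upright on the floor of its own pocket, within 12 mm of where it stood at the start; both small weights upright on the platter, axis within 90 mm of the big weight's axis; the big weight upright within 15 mm of where it was; all released and at rest (x of weight_mid in the frame of scale_platter between -0.1 and 0.1 m and y of weight_mid in the frame of scale_platter between -0.105 and 0.105 m and z of weight_mid in the frame of scale_platter between 0.016 and 0.025 m and horizontal distance between each of weight_mid, weight_small and weight_big below 0.09 m and linear speed of each of weight_mid, weight_small, shaker_red, shaker_navy, weight_big below 0.02 m/s and angle between each of weight_mid, weight_small, shaker_red, shaker_navy, weight_big's own z axis and vertical below 0.1 rad and x of weight_small in the frame of scale_platter between -0.1 and 0.1 m and y of weight_small in the frame of scale_platter between -0.105 and 0.105 m and z of weight_small in the frame of scale_platter between 0.016 and 0.025 m and distance of each of shaker_red, shaker_navy from where it was at the start of the episode below 0.012 m and z of shaker_red in the frame of holder between 0.018 and 0.026 m and z of shaker_navy in the frame of holder between 0.018 and 0.026 m and distance of weight_big from where it was at the start of the episode below 0.015 m); the robot touches nothing.
It fails at once if a shaker or a check weight is tipped by more than 0.6 rad (angle between any of shaker_red, shaker_navy, weight_mid, weight_small, weight_big's own z axis and vertical above 0.6 rad).
It fails at once if a shaker or a small weight is dropped: it falls free for more than about 1 cm (faster than 0.5 m/s without touching the fingers) ((linear speed of shaker_red above 0.5 m/s and contact force between the fingers and shaker_red below 0.01 N) or (linear speed of shaker_navy above 0.5 m/s and contact force between the fingers and shaker_navy below 0.01 N) or (linear speed of weight_mid above 0.5 m/s and contact force between the fingers and weight_mid below 0.01 N) or (linear speed of weight_small above 0.5 m/s and contact force between the fingers and weight_small below 0.01 N)).
It fails at once if the big weight is pushed more than 15 mm from where it stood (distance of weight_big from where it was at the start of the episode above 0.015 m).
It also fails if it takes over 147 s, if anything falls off the work surface, if the arm or the gripper's body presses on something with over 40 N, if the wrist force passes 120 N, or if a joint passes its speed limit or range.

ROBOT

A 6-joint arm with a two-finger parallel gripper is mounted at the origin on a cart in front of the work surface, level with it; the furniture and walls round the work are solid. World frame = base frame: x ahead of the robot, y to its left, z up, the work surface at z = 0. Lengths are in m, angles in rad, forces in N, time in s.
With the tool pointing down it reaches from about 0.35 to 0.975 m from the base axis. Payload 4.9 kg.
Tool frame: the origin (TCP) lies at the very end of the fingers, on their centre line; the grasp point (between the pads) lies 19 mm behind it; x points along the fingers, y is the direction in which the jaws open and shut, and the axes are right-handed (so a half turn about x gives the same grasp; the last joint's range is limited). The gripper opens to 85 mm and grips with 20 to 120 N. Pads are 22 mm wide; open, the fingers measure 114 mm over their backs; the gripper's body (76 mm by 85 mm) begins 54 mm behind the grasp point. The pads swing forward as they close: fully open they stand 13 mm farther back than shut.
Start: joints at [1.12, 0.053, 1.613, -0, 1.476, -0.119], TCP at [0.204, 0.591, 0.231] pointing down, gripper open.
Joint ranges: [-3.01, 3.01], [-1.01, 2.22], [0.06, 2.58], [-1.02, 4.17], [0.09, 2.62], [-3.14, 3.14]. Speed limits (rad/s): [2.57, 2.57, 3.14, 3.14, 3.14, 3.14].

INTERFACE

Orientations are given as a rotation vector (axis times angle).
In Python, from station import ctrl, get_image, calibration, finish_job, search_frame, cut_out, mark_of gives the robot as it stands. The module is installed in compiled form; this text tells all that it offers.
- The arm moves only by the tool arm_command, never from a script. Its argument "plan" is a list that holds one entry, the list of rows, each a list of 7 numbers: the shift along the tool's x, y, z in m, then the turn, a rotation vector about the tool's x, y, z in degrees, then the finger opening in m, from 0 to 0.0854. A call has 1 to 20 rows; each row shifts and turns the pose as measured when the row begins, along the tool's axes as they then stand; what a row does not reach is not made up. A row lasts 1/12 s, in which the tool goes at most 41.7 mm and 7.16 degrees, less where a joint would pass 70% of its speed; a pose out of reach is approached as far as the arm can. A call with a gripper value outside its range is refused whole. The fingers move at their own pace and stop on an object; "squeeze" is the grip in N (left out, the last holds). Time passes only in rows, so rows that do not move let the fingers close. It gives the time, the measured TCP pose, the force and the opening at its end, in the units of the state.
- ctrl.get_obs(): the state, without advancing time (a new reading comes with each control period).
- get_image(name): name is "side" or "top"; returns the picture (420x560x3 uint8, red, green, blue); there is no depth.
- calibration(name): a dict with "fx", "fy", "cx", "cy" (pixels), "cam_to_world" (4x4, takes a point from camera to world coordinates). Camera axes: x right, y down, z forward; pixel columns grow to the right and rows downward; lengths in m; the calibration is good to about 2 mm. A picture is of the moment at which its call begins. calibration takes no time and is no camera call.
- finish_job(): hands the job in, once; it reports no verdict.
Trained networks look in the newest picture that a camera, given by its name, has taken for a name from the list of things; names that differ only in an ending like _2 or _b are one class to them, and where a whole thing is asked for, a point or a joint stands for the part that bears it (a point fixed in the world has none). Each returns a list of dicts, best first, with "conf" (0 to 1); they miss things now and then, are a little off and sometimes report something else, mostly with a low value. They report only what shows in the picture. A call takes as long as a camera call. They do not tell look-alikes from the thing itself.
- search_frame(camera, thing): "at" ([x, y, z] in m, in the coordinates of the camera as it stood for that picture, good to about 4 mm: the middle of the surface that is visible of it).
- cut_out(camera, thing): "mask" (420x560 bool, what is visible of it).
- mark_of(camera, thing): "at" ([x, y, z] in m, in the coordinates of the camera as it stood for that picture, good to about 4 mm: a listed point, or the origin of a listed thing).
The state is a dict: "t": time; "q": joint angles; "dq": joint speeds; "effort": joint torques, N m; "tool_pos": TCP position; "tool_rot": TCP orientation; "contact_force": force on the tool from outside, world axes, zero at the start; "wrist_torque": the same for the moment, N m; "opening": finger opening in m.
Only numpy, scipy, OpenCV 4.12 (cv2) and the standard library are available. Lean on these libraries where they do the work, as an engineer would, in place of code of your own. Each camera call takes 0.05 s, during which the arm holds its last target. There are 200 camera calls.

## Working session

There is one attempt and no reset: what is moved stays moved. The work goes in short steps, Python scripts to look and compute and a tool call to move; the robot and the scene stay as the last step left them, time stands still between calls to the robot, and variables do not carry over. Pictures are saved under pics/ and viewed, about 12 in all and at most 16, crops included, and the job is handed in when it is done.

Besides the shell and the picture viewer there is one more tool, called after "Request:" as name(argument=value, ...), one argument or row to a line, values as JSON. arm_command: Moves the arm, as the interface text tells. Its arguments: {"type":"object","properties":{"plan":{"type":"array","items":{"type":"array","items":{"type":"array","items":{"type":"number"}}}},"squeeze":{"type":"number"}},"required":["plan"]}

```bash
mkdir -p pics; cat > h.py <<'E'
import numpy as np, cv2
from station import *
from scipy.spatial.transform import Rotation as R
def w(cam,p): 
    T=np.array(calibration(cam)["cam_to_world"]); return T[:3,:3]@np.array(p)+T[:3,3]
def px(cam,P):
    c=calibration(cam);T=np.array(c["cam_to_world"]);p=T[:3,:3].T@(np.array(P)-T[:3,3]);return np.round([c["fx"]*p[0]/p[2]+c["cx"],c["fy"]*p[1]/p[2]+c["cy"]],1)
def ray(cam,u,v,z):
    c=calibration(cam);T=np.array(c["cam_to_world"]);d=T[:3,:3]@np.array([(u-c["cx"])/c["fx"],(v-c["cy"])/c["fy"],1]);o=T[:3,3];return o+d*(z-o[2])/d[2]
def save(cam,n,box=None,s=1):
    im=get_image(cam)
    if box: im=im[box[1]:box[3],box[0]:box[2]]
    if s!=1: im=cv2.resize(im,None,fx=s,fy=s,interpolation=cv2.INTER_CUBIC)
    cv2.imwrite(f"pics/{n}.png",im[:,:,::-1])
E
python3 - <<'E'
from h import *
np.set_printoptions(precision=4,suppress=True)
for c in ["side","top"]:
    save(c,c+"0"); k=calibration(c);print(c,k["fx"],np.array(k["cam_to_world"]))
    for t in ["holder","shaker_red","shaker_navy","weight_mid","weight_small","weight_big","tray","scale_platter"]:
        for f in (mark_of,search_frame):
            print(t,f.__name__,[(round(d["conf"],2),w(c,d["at"]),px(c,w(c,d["at"]))) for d in f(c,t)])
o=ctrl.get_obs();print(o)
print(R.from_rotvec(o["tool_rot"]).as_matrix())
E
```

```text
side 424.557642433203 [[-0.9947 -0.0756  0.0702  0.4351]
 [-0.1012  0.5835 -0.8058  0.6394]
 [ 0.0199 -0.8086 -0.588   0.6506]
 [ 0.      0.      0.      1.    ]]
holder call [(0.64, array([ 0.5235,  0.1221, -0.0008]), array([251.2, 326.7])), (0.46, array([0.5543, 0.1423, 0.0249]), array([232.7, 324.9]))]
holder call [(0.71, array([0.5539, 0.1692, 0.029 ]), array([230. , 335.5]))]
shaker_red call []
shaker_red call [(0.86, array([0.4949, 0.0999, 0.1245]), array([268.1, 272. ])), (0.74, array([ 0.5405, -0.1692,  0.098 ]), array([262.1, 197.6]))]
shaker_navy call [(0.75, array([0.4972, 0.1626, 0.0196]), array([262.2, 338.9]))]
shaker_navy call [(0.56, array([0.4984, 0.1832, 0.1107]), array([259.8, 313.7]))]
weight_mid call [(0.87, array([0.554 , 0.1462, 0.022 ]), array([232.5, 327.6]))]
weight_mid call [(0.58, array([0.5499, 0.1522, 0.0526]), array([233.5, 319.3])), (0.31, array([0.5612, 0.1114, 0.0425]), array([231.7, 305.1]))]
weight_small call [(0.54, array([0.5626, 0.105 , 0.0199]), array([232.1, 310.6]))]
weight_small call [(0.63, array([0.5596, 0.1069, 0.0418]), array([233. , 303
[... 2801 characters left out ...]
r call [(0.88, array([ 0.5386, -0.2096,  0.0775]), array([297.1, 190. ]))]
scale_platter call [(0.76, array([ 0.5425, -0.2079,  0.0984]), array([296.9, 188. ]))]
{'t': 1.7, 'q': array([ 1.12  ,  0.0527,  1.6129, -0.    ,  1.476 , -0.119 ]), 'dq': array([ 0.0005,  0.0003, -0.0017,  0.0024, -0.0012,  0.0006]), 'effort': array([ -0.0002, -39.3669, -37.0451,  -0.0001,   0.0005,  -0.    ]), 'tool_pos': array([0.2036, 0.5909, 0.2313]), 'tool_rot': array([ 0.2604,  1.5551, -0.2604]), 'contact_force': array([-0.345 , -0.4118, -0.0021]), 'wrist_torque': array([-0.0613,  0.0171,  0.0237]), 'opening': 0.08530650847738244}
[[ 0.      0.3258  0.9454]
 [-0.      0.9454 -0.3258]
 [-1.     -0.      0.    ]]
```

View pics/side0.png

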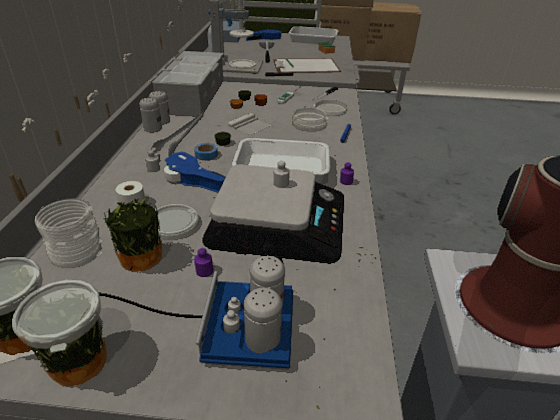

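View pics/top0.png

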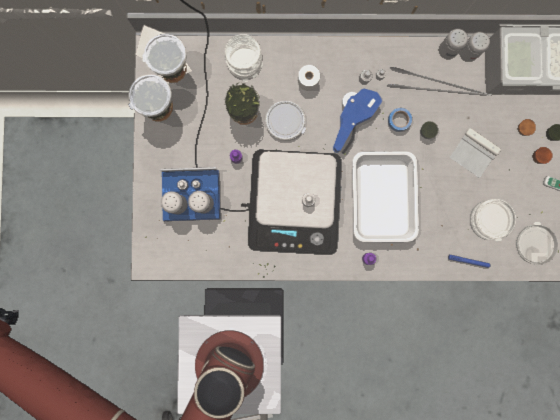

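```bash
python3 - <<'E'
from h import *
np.set_printoptions(precision=4,suppress=True)
t=get_image("top");s=get_image("side")
a=cv2.resize(t[155:235,150:330],None,fx=4.4,fy=4.4,interpolation=cv2.INTER_CUBIC)
b=cv2.resize(s[150:370,190:350],None,fx=2,fy=2,interpolation=cv2.INTER_CUBIC)
cv2.imwrite("pics/c1.png",a[:,:,::-1]);cv2.imwrite("pics/c2.png",b[:,:,::-1])
hsv=cv2.cvtColor(t,cv2.COLOR_RGB2HSV)
m=cv2.inRange(hsv,(100,120,30),(125,255,255));m[:,:155]=0;m[:,228:]=0;m[:160]=0;m[230:]=0
c=np.vstack(cv2.findContours(m,cv2.RETR_EXTERNAL,cv2.CHAIN_APPROX_NONE)[0])[:,0].astype(float)
W=np.array([ray("top",u,v,0.032)[:2] for u,v in c]);print(cv2.minAreaRect(W.astype(np.float32)*1000))
m=cut_out("top","tray")[0]["mask"].astype(np.uint8)
c=max(cv2.findContours(m,0,1)[0],key=len)[:,0];W=np.array([ray("top",u,v,0.05)[:2] for u,v in c]);print("tray",cv2.minAreaRect(W.astype(np.float32)*1000))
m=cut_out("top","scale_platter")[0]["mask"].astype(np.uint8)
c=max(cv2.findContours(m,0,1)[0],key=len)[:,0];W=np.array([ray("top",u,v,0.1)[:2] for u,v in c]);print("plat",cv2.minAreaRect(W.astype(np.float32)*1000))
for cam in ("top","side"):
  for n in ["shaker_red","shaker_navy","weight_mid","weight_small","weight_big"]:
    for d in cut_out(cam,n):
        m=d["mask"].astype(np.uint8);k=cv2.moments(m);print(cam,n,round(d["conf"],2),m.sum(),k["m10"]/k["m00"],k["m01"]/k["m00"],cv2.boundingRect(m))
E
```

```text
((527.9522705078125, 121.1227035522461), (147.08949279785156, 170.5645294189453), 2.0586464405059814)
tray ((523.6170654296875, -480.0157470703125), (278.11651611328125, 201.80514526367188), 0.7867298722267151)
plat ((537.3853149414062, -205.95578002929688), (230.5957489013672, 221.2248992919922), 88.91834259033203)
top shaker_red 0.8 444 200.4954954954955 201.90765765765767 (188, 191, 26, 23)
top shaker_navy 0.72 476 173.61764705882354 202.6827731092437 (161, 192, 27, 22)
top weight_small 0.4 63 196.04761904761904 183.9047619047619 (192, 180, 9, 9)
top weight_big 0.48 142 368.7112676056338 258.57042253521126 (362, 253, 14, 12)
top weight_big 0.48 119 235.53781512605042 156.21848739495798 (230, 150, 12, 13)
side shaker_red 0.92 1076 267.3996282527881 274.21840148698885 (250, 256, 34, 42)
side shaker_navy 0.7 2216 261.9620938628159 319.49864620938627 (243, 287, 39, 66)
side weight_mid 0.63 316 230.76582278481013 321.8006329113924 (223, 310, 17, 24)
side weight_big 0.87 430 203.0860465116279 262.6744186046512 (194, 248, 19, 29)
side weight_big 0.78 314 281.02866242038215 175.48089171974522 (274, 162, 15, 26)
side weight_big 0.55 251 346.3784860557769 174.04780876494024 (340, 162, 14, 23)
```

View pics/c1.png

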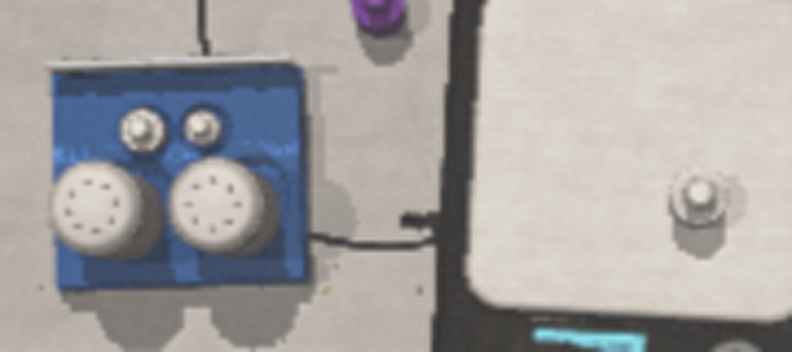

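View pics/c2.png

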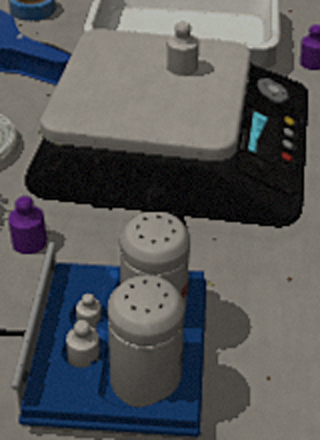

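```bash
python3 - <<'E'
from h import *
np.set_printoptions(precision=4,suppress=True)
def line(c,u,v):
    a=ray(c,u,v,0.);b=ray(c,u,v,.2);d=b-a;return a,d/np.linalg.norm(d)
for n,t,s,z in [("navy",(171.6,202),(263.5,298),.132),("red",(198.6,201.4),(266,265),.132),("mid",(182.5,184.8),(231.5,314),.067),("small",(196.1,184.1),(234.5,299.5),.058),("big",(308.9,198.9),(280.5,164.5),.162)]:
    A=[line("top",*t),line("side",*s)]
    M=sum(np.eye(3)-np.outer(d,d) for a,d in A);r=sum((np.eye(3)-np.outer(d,d))@a for a,d in A);p=np.linalg.solve(M,r)
    print(n,"tri",p,"err",np.linalg.norm(np.cross(p-A[0][0],A[0][1])),"top@z",ray("top",*t,z),"side@z",ray("side",*s,z))
H=np.array([.528,.121]);c,s_=np.cos(.036),np.sin(.036)
for p in [(-28,40),(-28,-40),(32,21),(32,-21)]: print(p,H+np.array([[c,-s_],[s_,c]])@np.array(p)/1000)
E
```

```text
navy tri [0.4966 0.1601 0.1232] err 0.0012099651743734878 top@z [0.4971 0.1584 0.132 ] side@z [0.4944 0.1681 0.132 ]
red tri [0.5003 0.0811 0.1231] err 0.0005691453246608381 top@z [0.4991 0.0798 0.132 ] side@z [0.4998 0.0906 0.132 ]
mid tri [0.5559 0.141  0.053 ] err 0.0003337383939457263 top@z [0.5547 0.1386 0.067 ] side@z [0.5527 0.1527 0.067 ]
small tri [0.5585 0.1003 0.0462] err 0.0006927069159030308 top@z [0.5579 0.0986 0.058 ] side@z [0.5554 0.1109 0.058 ]
big tri [ 0.5058 -0.2406  0.1481] err 2.3436777549919816e-05 top@z [ 0.5046 -0.2397  0.162 ] side@z [ 0.5038 -0.2162  0.162 ]
(-28, 40) [0.4986 0.16  ]
(-28, -40) [0.5015 0.08  ]
(32, 21) [0.5592 0.1431]
(32, -21) [0.5607 0.1012]
```

```bash
cat >> h.py <<'E'
def rows(x,y,z,n,yaw=0.,op=.0854):
    o=ctrl.get_obs();p=np.array(o["tool_pos"]);M=R.from_rotvec(o["tool_rot"]).as_matrix()
    a0=np.degrees(np.arctan2(M[1,1],M[0,1]));d=(np.array([x,y,z])-p)/n;out=[]
    for i in range(n):
        a=np.radians(a0+(yaw-a0)*i/n)
        out.append([round(-d[2],4),round(d[0]*np.cos(a)+d[1]*np.sin(a),4),round(d[0]*np.sin(a)-d[1]*np.cos(a),4),round(-(yaw-a0)/n,2),0,0,op])
    print(str(out).replace(" ",""))
E
python3 -c "
from h import *
rows(.498,.16,.25,18)"
```

```text
[[np.float64(-0.001),np.float64(-0.0173),np.float64(0.0233),np.float64(3.94),0,0,0.0854],[np.float64(-0.001),np.float64(-0.0157),np.float64(0.0244),np.float64(3.94),0,0,0.0854],[np.float64(-0.001),np.float64(-0.0139),np.float64(0.0254),np.float64(3.94),0,0,0.0854],[np.float64(-0.001),np.float64(-0.0122),np.float64(0.0263),np.float64(3.94),0,0,0.0854],[np.float64(-0.001),np.float64(-0.0103),np.float64(0.0271),np.float64(3.94),0,0,0.0854],[np.float64(-0.001),np.float64(-0.0084),np.float64(0.0277),np.float64(3.94),0,0,0.0854],[np.float64(-0.001),np.float64(-0.0065),np.float64(0.0283),np.float64(3.94),0,0,0.0854],[np.float64(-0.001),np.float64(-0.0046),np.float64(0.0286),np.float64(3.94),0,0,0.0854],[np.float64(-0.001),np.float64(-0.0026),np.float64(0.0289),np.float64(3.94),0,0,0.0854],[np.float64(-0.001),np.float64(-0.0006),np.float64(0.029),np.float64(3.94),0,0,0.0854],[np.float64(-0.001),np.float64(0.0014),np.float64(0.029),np.float64(3.94),0,0,0.0854],[np.float64(-0.001),np.float64(0.0034),np.float64(0.0288),np.float64(3.94),0,0,0.0854],[np.float64(-0.001),np.float64(0.0054),np.float64(0.0285),np.float64(3.94),0,0,0.0854],[np.float64(-0.001),np.float64(0.0073),np.float64(0.0281),np.float64(3.94),0,0,0.0854],[np.float64(-0.001),np.float64(0.0092),np.float64(0.0275),np.float64(3.94),0,0,0.0854],[np.float64(-0.001),np.float64(0.0111),np.float64(0.0268),np.float64(3.94),0,0,0.0854],[np.float64(-0.001),np.float64(0.0129),np.float64(0.026),np.float64(3.94),0,0,0.0854],[np.float64(-0.001),np.float64(0.0147),np.float64(0.025),np.float64(3.94),0,0,0.0854]]
```

Look-alikes I can see:
- **Shakers:** side (150,115), (160,100). These are the far pair, not in the holder.
- **Small weights:** side (152,160) and top (366,75), (380,74). Not in the holder.
- **Purple weights:** side (203,262), (347,174).

My choices, by description:
- **Shakers:** the ones in the holder, side (263,320) and (267,280).
- **Small weights:** the ones in the holder, side (232,320) and (234,303).
- **Big weight:** the steel one on the platter, side (281,175).

The crops confirmed these choices.

Request:
arm_command(
  plan=[
    [[-0.001,-0.017,0.023,3.94,0,0,0.0854],[-0.001,-0.016,0.024,3.94,0,0,0.0854],[-0.001,-0.014,0.025,3.94,0,0,0.0854],[-0.001,-0.012,0.026,3.94,0,0,0.0854],[-0.001,-0.01,0.027,3.94,0,0,0.0854],[-0.001,-0.008,0.028,3.94,0,0,0.0854],[-0.001,-0.006,0.028,3.94,0,0,0.0854],[-0.001,-0.005,0.029,3.94,0,0,0.0854],[-0.001,-0.003,0.029,3.94,0,0,0.0854],[-0.001,-0.001,0.029,3.94,0,0,0.0854],[-0.001,0.001,0.029,3.94,0,0,0.0854],[-0.001,0.003,0.029,3.94,0,0,0.0854],[-0.001,0.005,0.028,3.94,0,0,0.0854],[-0.001,0.007,0.028,3.94,0,0,0.0854],[-0.001,0.009,0.027,3.94,0,0,0.0854],[-0.001,0.011,0.027,3.94,0,0,0.0854],[-0.001,0.013,0.026,3.94,0,0,0.0854],[-0.001,0.015,0.025,3.94,0,0,0.0854],[0,0,0,0,0,0,0.0854]],
  ],
  squeeze=40,
)

```text
t: 3.98
tool_pos: [0.4958, 0.134, 0.2518]
tool_rot: [1.256, 1.179, -1.244]
contact_force: [-0.3, -1.4, -0.4]
opening: 0.0851
```

```bash
cat > st.py <<'E'
from h import *
np.set_printoptions(precision=4,suppress=True)
o=ctrl.get_obs();M=R.from_rotvec(o["tool_rot"]).as_matrix();print(o["t"],o["tool_pos"],o["dq"],o["opening"],o["contact_force"]);print(M)
E
python3 st.py
```

```text
3.9833 [0.4958 0.134  0.2518] [ 0.0271 -0.0185  0.0168  0.0536  0.025  -0.0089] 0.08511659592454894 [-0.3198 -1.439  -0.4309]
[[ 0.0072  0.9984 -0.0559]
 [ 0.0027 -0.0559 -0.9984]
 [-1.      0.0071 -0.0031]]
```

```bash
cat > go.py <<'E'
from h import *
import sys
x,y,z,n=map(float,sys.argv[1:5])
o=ctrl.get_obs();M=R.from_rotvec(o["tool_rot"]).as_matrix();D=np.array([[0,1,0],[0,0,-1],[-1,0,0.]])
d=M.T@(np.array([x,y,z])-o["tool_pos"]);r=np.degrees(R.from_matrix(M.T@D).as_rotvec())
print(o["t"],o["tool_pos"].round(4),"op",round(o["opening"],4),"total",d.round(4),r.round(2),"per row",(d/n).round(4),(r/n).round(2))
E
python3 go.py .498 .16 .18 5
```

```text
3.9833 [0.4958 0.134  0.2518] op 0.0851 total [ 0.0718  0.0002 -0.0259] [-3.21 -0.16 -0.41] per row [ 0.0144  0.     -0.0052] [-0.64 -0.03 -0.08]
```

Request:
arm_command(
  plan=[
    [[0.014,0,-0.005,-0.6,-0.03,-0.08,0.0854],[0.014,0,-0.005,-0.6,-0.03,-0.08,0.0854],[0.014,0,-0.005,-0.6,-0.03,-0.08,0.0854],[0.014,0,-0.005,-0.6,-0.03,-0.08,0.0854],[0.014,0,-0.005,-0.6,-0.03,-0.08,0.0854],[0,0,0,0,0,0,0.0854],[0,0,0,0,0,0,0.0854]],
  ],
)

```text
t: 4.57
tool_pos: [0.4925, 0.1657, 0.1716]
tool_rot: [1.2, 1.22, -1.206]
contact_force: [1.5, -0.0, 0.2]
opening: 0.0853
```

```bash
python3 go.py .498 .16 .084 8; python3 -c "
from h import *
save('side','s1',(180,150,340,370),2.5);save('top','t1',(140,150,260,230),5)"
```

```text
4.5667 [0.4925 0.1657 0.1716] op 0.0853 total [0.0875 0.006  0.0059] [ 0.58 -0.08  0.35] per row [0.0109 0.0008 0.0007] [ 0.07 -0.01  0.04]
```

View pics/s1.png

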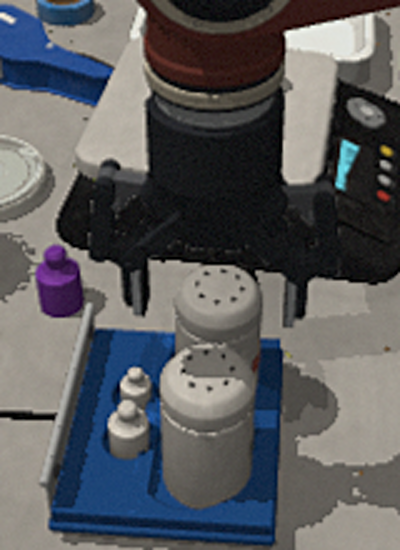

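The picture shows the open fingers straddling the near (navy) shaker, crop (140,300) and (290,320), with the lid at (207,385). The alignment is good once I make a correction of about 6 mm.

Request:
arm_command(
  plan=[
    [[0,0.003,0.003,0.2,0,0.1,0.0854],[0,0.003,0.002,0.2,0,0.1,0.0854],[0,0,0,0,0,0,0.0854],[0,0,0,0,0,0,0.0854]],
  ],
)

```text
t: 5.0
tool_pos: [0.5009, 0.1603, 0.1753]
tool_rot: [1.211, 1.209, -1.204]
contact_force: [0.2, 0.9, 0.4]
opening: 0.085
```

```bash
python3 go.py .498 .16 .084 8
```

```text
5.0 [0.5009 0.1603 0.1753] op 0.085 total [ 0.0913 -0.0033  0.0004] [ 0.13 -0.13 -0.23] per row [ 0.0114 -0.0004  0.0001] [ 0.02 -0.02 -0.03]
```

Request:
arm_command(
  plan=[
    [[0.01,-0.0004,0,0,0,0,0.0854],[0.01,-0.0004,0,0,0,0,0.0854],[0.01,-0.0004,0,0,0,0,0.0854],[0.01,-0.0004,0,0,0,0,0.0854],[0.01,-0.0004,0,0,0,0,0.0854],[0.01,-0.0004,0,0,0,0,0.0854],[0.01,-0.0004,0,0,0,0,0.0854],[0.005,0,0,0,0,0,0.0854],[0,0,0,0,0,0,0.0854],[0,0,0,0,0,0,0.0854],[0,0,0,0,0,0,0.0854]],
  ],
)

```text
t: 5.92
tool_pos: [0.497, 0.1595, 0.0904]
tool_rot: [1.21, 1.21, -1.207]
contact_force: [0.5, -0.2, -0.2]
opening: 0.0851
```

```bash
python3 go.py .498 .16 .084 4
```

```text
5.9167 [0.497  0.1595 0.0904] op 0.0851 total [ 0.0064  0.001  -0.0005] [ 0.05 -0.1  -0.04] per row [ 0.0016  0.0003 -0.0001] [ 0.01 -0.02 -0.01]
```

Request:
arm_command(
  plan=[
    [[0.004,0.0005,0,0,0,0,0.0854],[0.004,0.0005,0,0,0,0,0.0854],[0,0,0,0,0,0,0.0854],[0,0,0,0,0,0,0.06],[0,0,0,0,0,0,0.055],[0,0,0,0,0,0,0.055],[0,0,0,0,0,0,0.055],[0,0,0,0,0,0,0.055],[0,0,0,0,0,0,0.055],[0,0,0,0,0,0,0.055]],
  ],
  squeeze=40,
)

```text
t: 6.75
tool_pos: [0.5, 0.16, 0.0844]
tool_rot: [1.213, 1.207, -1.203]
contact_force: [-0.2, 0.1, -0.6]
opening: 0.0621
```

```bash
python3 go.py .498 .16 .25 8
```

```text
6.75 [0.5    0.16   0.0844] op 0.0621 total [-0.1656 -0.0011 -0.0004] [ 0.06 -0.15 -0.33] per row [-0.0207 -0.0001 -0.0001] [ 0.01 -0.02 -0.04]
```

Request:
arm_command(
  plan=[
    [[-0.006,0,0,0,0,0,0.055],[-0.01,0,0,0,0,0,0.055],[-0.015,0,0,0,0,0,0.055],[-0.02,0,0,0,0,0,0.055],[-0.02,0,0,0,0,0,0.055],[-0.02,0,0,0,0,0,0.055],[-0.02,0,0,0,0,0,0.055],[-0.02,0,0,0,0,0,0.055],[-0.02,0,0,0,0,0,0.055],[-0.015,0,0,0,0,0,0.055],[-0.008,0,0,0,0,0,0.055],[0,0,0,0,0,0,0.055]],
  ],
)

```text
t: 7.75
tool_pos: [0.4951, 0.1586, 0.2684]
tool_rot: [1.208, 1.211, -1.209]
contact_force: [0.0, -0.3, -2.2]
opening: 0.0621
```

```bash
python3 go.py .515 -.52 .265 20
```

```text
7.75 [0.4951 0.1586 0.2684] op 0.0621 total [0.0029 0.0193 0.6786] [ 0.05 -0.04  0.09] per row [0.0001 0.001  0.0339] [ 0. -0.  0.]
```

Request:
arm_command(
  plan=[
    [[0,0.001,0.01,0,0,0,0.055],[0,0.001,0.02,0,0,0,0.055],[0,0.001,0.03,0,0,0,0.055],[0,0.001,0.038,0,0,0,0.055],[0,0.001,0.04,0,0,0,0.055],[0,0.001,0.04,0,0,0,0.055],[0,0.001,0.04,0,0,0,0.055],[0,0.001,0.04,0,0,0,0.055],[0,0.001,0.04,0,0,0,0.055],[0,0.001,0.04,0,0,0,0.055],[0,0.001,0.04,0,0,0,0.055],[0,0.001,0.04,0,0,0,0.055],[0,0.001,0.04,0,0,0,0.055],[0,0.001,0.04,0,0,0,0.055],[0,0.001,0.04,0,0,0,0.055],[0,0.001,0.035,0,0,0,0.055],[0,0.001,0.028,0,0,0,0.055],[0,0.001,0.02,0,0,0,0.055],[0,0.001,0.012,0,0,0,0.055],[0,0,0.005,0,0,0,0.055]],
  ],
)

```text
t: 9.42
tool_pos: [0.4944, -0.5097, 0.2277]
tool_rot: [1.205, 1.259, -1.23]
contact_force: [-0.6, 0.0, -2.8]
opening: 0.0624
```

```bash
python3 go.py .515 -.52 .12 10
```

```text
9.4167 [ 0.4944 -0.5097  0.2277] op 0.0624 total [0.1064 0.0253 0.0128] [ 0.04 -1.36  2.51] per row [0.0106 0.0025 0.0013] [ 0.   -0.14  0.25]
```

Request:
arm_command(
  plan=[
    [[0.004,0.004,0.002,0,-0.3,0.5,0.055],[0.01,0.004,0.002,0,-0.3,0.5,0.055],[0.014,0.004,0.002,0,-0.3,0.5,0.055],[0.016,0.004,0.002,0,-0.2,0.5,0.055],[0.016,0.003,0.002,0,-0.2,0.4,0.055],[0.016,0.002,0.001,0,0,0,0.055],[0.012,0.001,0.001,0,0,0,0.055],[0.008,0,0,0,0,0,0.055],[0.002,0,0,0,0,0,0.055],[0,0,0,0,0,0,0.055]],
  ],
)

```text
t: 10.25
tool_pos: [0.5123, -0.514, 0.114]
tool_rot: [1.212, 1.225, -1.206]
contact_force: [0.5, -0.3, -1.8]
opening: 0.0624
```

```bash
python3 go.py .515 -.52 .0664 8
```

```text
10.25 [ 0.5123 -0.514   0.114 ] op 0.0624 total [0.0475 0.003  0.0066] [ 0.2  -0.68  0.39] per row [0.0059 0.0004 0.0008] [ 0.02 -0.08  0.05]
```

Request:
arm_command(
  plan=[
    [[0.006,0.0005,0.002,0,-0.2,0.1,0.055],[0.007,0.0005,0.002,0,-0.2,0.1,0.055],[0.007,0,0.002,0,-0.2,0.1,0.055],[0.006,0,0,0,-0.1,0.1,0.055],[0.005,0,0,0,0,0,0.055],[0.004,0,0,0,0,0,0.055],[0.002,0,0,0,0,0,0.055],[0,0,0,0,0,0,0.055]],
  ],
)

```text
t: 10.92
tool_pos: [0.5145, -0.5221, 0.0771]
tool_rot: [1.204, 1.203, -1.206]
contact_force: [0.1, -0.5, -2.9]
opening: 0.062
```

```bash
python3 go.py .515 -.52 .0644 4
```

```text
10.9167 [ 0.5145 -0.5221  0.0771] op 0.062 total [ 0.0127  0.0004 -0.0022] [ 0.2   0.36 -0.27] per row [ 0.0032  0.0001 -0.0005] [ 0.05  0.09 -0.07]
```

Request:
arm_command(
  plan=[
    [[0.004,0,0,0,0.1,-0.1,0.055],[0.004,0,0,0,0.1,-0.1,0.055],[0.002,0,0,0,0,0,0.055],[0.002,0,0,0,0,0,0.055],[0,0,0,0,0,0,0.055]],
  ],
)

```text
t: 11.33
tool_pos: [0.5151, -0.5228, 0.0649]
tool_rot: [1.205, 1.206, -1.207]
contact_force: [0.2, -0.3, -2.1]
opening: 0.0621
```

```bash
python3 go.py .515 -.52 .0644 4;python3 -c "
from h import *
print(ctrl.get_obs()['contact_force'])"
```

```text
11.3333 [ 0.5151 -0.5228  0.0649] op 0.0621 total [ 0.0005 -0.0001 -0.0028] [ 0.2   0.23 -0.12] per row [ 0.0001 -0.     -0.0007] [ 0.05  0.06 -0.03]
[ 0.17127479 -0.33667365 -2.14366844]
```

Request:
arm_command(
  plan=[
    [[0.0015,0,0,0,0.1,-0.1,0.055],[0.0015,0,0,0,0.1,0,0.055],[0,0,0,0,0,0,0.055]],
  ],
)

```text
t: 11.58
tool_pos: [0.5156, -0.524, 0.065]
tool_rot: [1.205, 1.208, -1.207]
contact_force: [-0.5, 0.5, -3.1]
opening: 0.0621
```

Request:
arm_command(
  plan=[
    [[0.003,0,0,0,0,0,0.055],[0.002,0,0,0,0,0,0.055],[0,0,0,0,0,0,0.055]],
  ],
)

```text
t: 11.83
tool_pos: [0.5165, -0.5258, 0.0651]
tool_rot: [1.203, 1.204, -1.208]
contact_force: [0.4, 0.6, -3.1]
opening: 0.0622
```

```bash
python3 go.py .515 -.52 .0644 4;python3 -c "
from h import *
save('side','s2',(200,100,380,220),4.4)
for i in range(3): get_image('top');o=ctrl.get_obs();print(o['tool_pos'],o['contact_force'])"
```

```text
11.8333 [ 0.5165 -0.5258  0.0651] op 0.0622 total [ 0.0006 -0.0015 -0.0058] [ 0.2   0.35 -0.15] per row [ 0.0002 -0.0004 -0.0014] [ 0.05  0.09 -0.04]
[ 0.51648043 -0.52586161  0.06473771] [ 0.10033378 -0.49834694  0.80501116]
[ 0.51648891 -0.52591874  0.06476023] [-0.43141882 -1.3679847   0.27078112]
[ 0.51647517 -0.52587584  0.06476434] [ 0.77541946 -0.46412956  0.58365379]
```

View pics/s2.png

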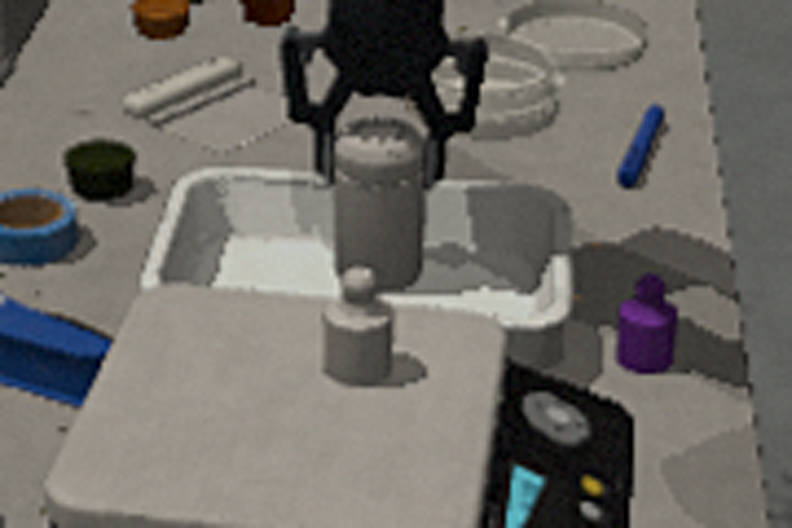

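The shaker stands in the tray, crop (380,230), and the force reading is about zero, so the floor carries it. I'll release it.

Request:
arm_command(
  plan=[
    [[0,0,0,0,0,0,0.07],[0,0,0,0,0,0,0.0854],[0,0,0,0,0,0,0.0854],[0,0,0,0,0,0,0.0854],[0,0,0,0,0,0,0.0854],[-0.01,0,0,0,0,0,0.0854],[-0.015,0,0,0,0,0,0.0854],[-0.02,0,0,0,0,0,0.0854],[-0.025,0,0,0,0,0,0.0854],[-0.03,0,0,0,0,0,0.0854],[-0.03,0,0,0,0,0,0.0854],[-0.02,0,0,0,0,0,0.0854],[-0.01,0,0,0,0,0,0.0854],[0,0,0,0,0,0,0.0854]],
  ],
)

```text
t: 13.2
tool_pos: [0.5161, -0.5245, 0.2407]
tool_rot: [1.202, 1.201, -1.207]
contact_force: [0.2, -0.2, 0.8]
opening: 0.0853
```

```bash
python3 go.py .5 .08 .24 19; python3 -c "
from h import *
for c in('top','side'):
  get_image(c)
  for d in mark_of(c,'shaker_navy'): print(c,d['conf'],w(c,d['at']))"
```

```text
13.2 [ 0.5161 -0.5245  0.2407] op 0.0853 total [-0.0047 -0.0138 -0.6045] [ 0.22  0.51 -0.29] per row [-0.0002 -0.0007 -0.0318] [ 0.01  0.03 -0.02]
top 0.58 [ 0.51437304 -0.52391361 -0.00139194]
```

Request:
arm_command(
  plan=[
    [[-0.003,0,-0.012,0,0,0,0.0854],[-0.003,-0.001,-0.022,0,0,0,0.0854],[-0.003,-0.001,-0.032,0,0,0,0.0854],[-0.002,-0.001,-0.038,0,0,0,0.0854],[-0.002,-0.001,-0.04,0,0,0,0.0854],[-0.002,-0.001,-0.04,0,0,0,0.0854],[-0.002,-0.001,-0.04,0,0,0,0.0854],[-0.002,-0.001,-0.04,0,0,0,0.0854],[-0.002,-0.001,-0.04,0,0,0,0.0854],[-0.002,-0.001,-0.04,0,0,0,0.0854],[-0.002,-0.001,-0.04,0,0,0,0.0854],[-0.002,-0.001,-0.04,0,0,0,0.0854],[-0.002,-0.001,-0.04,0,0,0,0.0854],[-0.002,-0.001,-0.036,0,0,0,0.0854],[-0.002,-0.001,-0.03,0,0,0,0.0854],[-0.002,0,-0.02,0,0,0,0.0854],[0,0,-0.012,0,0,0,0.0854],[0,0,-0.006,0,0,0,0.0854],[0,0,0,0,0,0,0.0854]],
  ],
)

```text
t: 14.98
tool_pos: [0.4756, 0.0784, 0.2382]
tool_rot: [1.203, 1.283, -1.232]
contact_force: [0.2, 0.4, -0.7]
opening: 0.0856
```

```bash
python3 go.py .5 .08 .16 8
```

```text
14.9833 [0.4756 0.0784 0.2382] op 0.0856 total [0.0766 0.0291 0.0013] [ 0.3  -2.06  3.44] per row [0.0096 0.0036 0.0002] [ 0.04 -0.26  0.43]
```

Request:
arm_command(
  plan=[
    [[0.006,0.005,0,0,-0.4,0.7,0.0854],[0.01,0.005,0,0.1,-0.4,0.7,0.0854],[0.012,0.005,0,0.1,-0.4,0.7,0.0854],[0.012,0.005,0,0.1,-0.4,0.7,0.0854],[0.01,0.004,0,0,-0.4,0.6,0.0854],[0.008,0.002,0,0,0,0,0.0854],[0.004,0,0,0,0,0,0.0854],[0,0,0,0,0,0,0.0854],[0,0,0,0,0,0,0.0854]],
  ],
)

```text
t: 15.73
tool_pos: [0.4987, 0.073, 0.1641]
tool_rot: [1.21, 1.206, -1.222]
contact_force: [0.2, -0.8, -0.4]
opening: 0.0856
```

```bash
python3 go.py .5 .08 .0844 8
```

```text
15.7333 [0.4987 0.073  0.1641] op 0.0856 total [ 0.0796  0.0017 -0.0074] [-0.51  0.25  0.33] per row [ 0.01    0.0002 -0.0009] [-0.06  0.03  0.04]
```

Request:
arm_command(
  plan=[
    [[0.004,0.0005,-0.002,-0.1,0.1,0.1,0.0854],[0.007,0.0005,-0.002,-0.1,0.1,0.1,0.0854],[0.01,0,-0.002,-0.1,0,0.1,0.0854],[0.011,0,-0.001,-0.1,0,0,0.0854],[0.011,0,0,0,0,0,0.0854],[0.011,0,0,0,0,0,0.0854],[0.01,0,0,0,0,0,0.0854],[0.007,0,0,0,0,0,0.0854],[0.004,0,0,0,0,0,0.0854],[0.001,0,0,0,0,0,0.0854],[0,0,0,0,0,0,0.0854]],
  ],
)

```text
t: 16.65
tool_pos: [0.4996, 0.0803, 0.08]
tool_rot: [1.21, 1.208, -1.211]
contact_force: [-0.1, 0.7, 0.3]
opening: 0.0853
```

```bash
python3 go.py .5 .08 .0844 2
```

```text
16.65 [0.4996 0.0803 0.08  ] op 0.0853 total [-0.0044  0.0004  0.0003] [-0.09  0.03  0.01] per row [-0.0022  0.0002  0.0002] [-0.05  0.02  0.  ]
```

Request:
arm_command(
  plan=[
    [[-0.003,0,0,0,0,0,0.0854],[0,0,0,0,0,0,0.0854],[0,0,0,0,0,0,0.06],[0,0,0,0,0,0,0.055],[0,0,0,0,0,0,0.055],[0,0,0,0,0,0,0.055],[0,0,0,0,0,0,0.055],[0,0,0,0,0,0,0.055],[0,0,0,0,0,0,0.055]],
  ],
)

```text
t: 17.4
tool_pos: [0.5011, 0.0802, 0.0854]
tool_rot: [1.212, 1.205, -1.208]
contact_force: [0.1, -0.6, -0.5]
opening: 0.0618
```

Request:
arm_command(
  plan=[
    [[-0.006,0,0,0,0,0,0.055],[-0.01,0,0,0,0,0,0.055],[-0.015,0,0,0,0,0,0.055],[-0.02,0,0,0,0,0,0.055],[-0.02,0,0,0,0,0,0.055],[-0.02,0,0,0,0,0,0.055],[-0.02,0,0,0,0,0,0.055],[-0.02,0,0,0,0,0,0.055],[-0.02,0,0,0,0,0,0.055],[-0.02,0,0,0,0,0,0.055],[-0.015,0,0,0,0,0,0.055],[-0.008,0,0,0,0,0,0.055],[0,0,0,0,0,0,0.055]],
  ],
)

```text
t: 18.48
tool_pos: [0.4961, 0.0806, 0.2918]
tool_rot: [1.208, 1.211, -1.213]
contact_force: [0.7, -0.0, -2.3]
opening: 0.0616
```

```bash
python3 go.py .515 -.44 .27 19
```

```text
18.4833 [0.4961 0.0806 0.2918] op 0.0616 total [0.0219 0.0197 0.5206] [-0.08  0.02  0.19] per row [0.0012 0.001  0.0274] [-0.    0.    0.01]
```

Request:
arm_command(
  plan=[
    [[0,0.002,0.01,0,0,0,0.055],[-0.001,0.002,0.02,0,0,0.1,0.055],[-0.001,0.002,0.03,0,0,0.1,0.055],[-0.001,0.002,0.035,0,0,0.1,0.055],[-0.001,0.002,0.035,0,0,0.1,0.055],[-0.001,0.002,0.035,0,0,0.1,0.055],[-0.001,0.002,0.035,0,-0.1,0.2,0.055],[-0.001,0.002,0.035,0,-0.1,0.2,0.055],[-0.001,0.002,0.035,0,-0.1,0.2,0.055],[-0.001,0.002,0.035,0,-0.1,0.2,0.055],[-0.001,0.002,0.035,0,-0.1,0.2,0.055],[-0.001,0.002,0.035,0,-0.1,0.2,0.055],[-0.001,0.002,0.035,0,-0.1,0.2,0.055],[0,0.002,0.033,0,-0.1,0.1,0.055],[0,0.002,0.028,0,-0.1,0.1,0.055],[0,0.001,0.018,0,0,0,0.055],[0,0.001,0.01,0,0,0,0.055],[0,0,0.004,0,0,0,0.055],[0,0,0,0,0,0,0.055]],
  ],
)

```text
t: 20.07
tool_pos: [0.5124, -0.4529, 0.269]
tool_rot: [1.212, 1.218, -1.213]
contact_force: [0.5, 1.3, -2.6]
opening: 0.0617
```

```bash
python3 go.py .515 -.44 .12 10
```

```text
20.0667 [ 0.5124 -0.4529  0.269 ] op 0.0617 total [ 0.1491  0.0036 -0.0119] [-0.13 -0.38  0.4 ] per row [ 0.0149  0.0004 -0.0012] [-0.01 -0.04  0.04]
```

Request:
arm_command(
  plan=[
    [[0.006,0,-0.002,0,-0.1,0.1,0.055],[0.012,0.001,-0.002,0,-0.1,0.1,0.055],[0.018,0.001,-0.002,0,-0.1,0.1,0.055],[0.02,0.001,-0.001,0,0,0.1,0.055],[0.02,0,-0.001,0,0,0,0.055],[0.02,0,0,0,0,0,0.055],[0.02,0,0,0,0,0,0.055],[0.015,0,0,0,0,0,0.055],[0.008,0,0,0,0,0,0.055],[0.003,0,0,0,0,0,0.055],[0,0,0,0,0,0,0.055]],
  ],
)

```text
t: 20.98
tool_pos: [0.5168, -0.4263, 0.1143]
tool_rot: [1.205, 1.222, -1.197]
contact_force: [0.7, 0.0, -2.5]
opening: 0.062
```

```bash
python3 go.py .515 -.445 .068 8
```

```text
20.9833 [ 0.5168 -0.4263  0.1143] op 0.062 total [ 0.0461 -0.002   0.019 ] [ 0.75 -0.44  0.07] per row [ 0.0058 -0.0003  0.0024] [ 0.09 -0.06  0.01]
```

Request:
arm_command(
  plan=[
    [[0,0,0.005,0.1,-0.1,0,0.055],[0,0,0.005,0.2,-0.1,0,0.055],[0.003,0,0.004,0.2,-0.1,0,0.055],[0.005,0,0.002,0.1,0,0,0.055],[0.006,0,0,0,0,0,0.055],[0.006,0,0,0,0,0,0.055],[0.005,0,0,0,0,0,0.055],[0.003,0,0,0,0,0,0.055],[0,0,0,0,0,0,0.055]],
  ],
)

```text
t: 21.73
tool_pos: [0.5195, -0.4465, 0.0893]
tool_rot: [1.207, 1.202, -1.206]
contact_force: [0.7, 1.1, -2.9]
opening: 0.0613
```

```bash
python3 go.py .515 -.445 .0654 4
```

```text
21.7333 [ 0.5195 -0.4465  0.0893] op 0.0613 total [ 0.0238 -0.0047 -0.0017] [ 0.09  0.3  -0.32] per row [ 0.006  -0.0012 -0.0004] [ 0.02  0.07 -0.08]
```

Request:
arm_command(
  plan=[
    [[0.005,-0.001,0,0,0.1,-0.1,0.055],[0.005,-0.001,0,0,0.1,-0.1,0.055],[0.005,0,0,0,0.1,-0.1,0.055],[0.004,0,0,0,0,0,0.055],[0.003,0,0,0,0,0,0.055],[0.002,0,0,0,0,0,0.055],[0,0,0,0,0,0,0.055],[0,0,0,0,0,0,0.055]],
  ],
)

```text
t: 22.4
tool_pos: [0.5182, -0.4478, 0.0668]
tool_rot: [1.207, 1.208, -1.208]
contact_force: [-0.2, 0.1, -3.1]
opening: 0.0621
```

```bash
python3 go.py .515 -.445 .0654 4;python3 -c "
from h import *
print(ctrl.get_obs()['contact_force'])"
```

```text
22.4 [ 0.5182 -0.4478  0.0668] op 0.0621 total [ 0.0014 -0.0032 -0.0028] [ 0.12  0.1  -0.03] per row [ 0.0004 -0.0008 -0.0007] [ 0.03  0.03 -0.01]
[-0.1825915   0.10114273 -3.14352818]
```

Request:
arm_command(
  plan=[
    [[0.002,0,0,0,0,0,0.055],[0.002,0,0,0,0,0,0.055],[0.002,0,0,0,0,0,0.055],[0,0,0,0,0,0,0.055],[0,0,0,0,0,0,0.055]],
  ],
)

```text
t: 22.82
tool_pos: [0.519, -0.4491, 0.0661]
tool_rot: [1.205, 1.207, -1.208]
contact_force: [0.2, -0.3, -2.2]
opening: 0.0617
```

```bash
python3 -c "
from h import *
get_image('top');o=ctrl.get_obs();print(o['tool_pos'],o['contact_force'])"
```

```text
[ 0.51891834 -0.44900318  0.06581283] [ 0.57525737  0.1638199  -2.71015411]
```

Request:
arm_command(
  plan=[
    [[0.003,0,0,0,0,0,0.055],[0.003,0,0,0,0,0,0.055],[0,0,0,0,0,0,0.055]],
  ],
)

```text
t: 23.12
tool_pos: [0.5194, -0.4503, 0.0664]
tool_rot: [1.204, 1.207, -1.209]
contact_force: [0.6, -0.1, -3.2]
opening: 0.0617
```

```bash
python3 -c "
from h import *
get_image('top');o=ctrl.get_obs();print(o['tool_pos'],o['contact_force'])"
```

```text
[ 0.51958907 -0.45057636  0.06638902] [ 0.67296621 -0.77126707 -1.99063558]
```

Request:
arm_command(
  plan=[
    [[0.004,0,0,0,0,0,0.055],[0.004,0,0,0,0,0,0.055]],
  ],
)

```text
t: 23.33
tool_pos: [0.5202, -0.4525, 0.0655]
tool_rot: [1.201, 1.205, -1.211]
contact_force: [-5.8, 7.5, 16.8]
opening: 0.0617
```

```bash
python3 -c "
from h import *
for i in range(2): get_image('top');o=ctrl.get_obs();print(o['tool_pos'],o['contact_force'])"
```

```text
[ 0.52028178 -0.45252876  0.06550016] [-7.26408507  6.67711797 17.18838065]
[ 0.52028153 -0.45248897  0.06549222] [-6.78276025  6.49442882 17.74044506]
```

Request:
arm_command(
  plan=[
    [[0,0,0,0,0,0,0.055],[0,0,0,0,0,0,0.065],[0,0,0,0,0,0,0.0854],[0,0,0,0,0,0,0.0854],[0,0,0,0,0,0,0.0854],[0,0,0,0,0,0,0.0854],[-0.01,0,0,0,0,0,0.0854],[-0.015,0,0,0,0,0,0.0854],[-0.02,0,0,0,0,0,0.0854],[-0.025,0,0,0,0,0,0.0854],[-0.03,0,0,0,0,0,0.0854],[-0.03,0,0,0,0,0,0.0854],[-0.02,0,0,0,0,0,0.0854],[-0.01,0,0,0,0,0,0.0854],[0,0,0,0,0,0,0.0854]],
  ],
)

```text
t: 24.68
tool_pos: [0.5203, -0.451, 0.2393]
tool_rot: [1.2, 1.2, -1.21]
contact_force: [-0.4, -0.0, 1.0]
opening: 0.0857
```

```bash
python3 go.py .558 .142 .2 18; python3 -c "
from h import *
for c in('top','side'):
  if c=='top': save(c,'t3',(150,150,430,260),2.8)
  else: get_image(c)
  for n in ['shaker_navy','shaker_red','weight_mid','weight_small','holder']:
    for d in mark_of(c,n): print(c,n,round(d['conf'],2),w(c,d['at']).round(4))"
```

```text
24.6833 [ 0.5203 -0.451   0.2393] op 0.0857 total [ 0.0328  0.0397 -0.5932] [ 0.2   0.64 -0.17] per row [ 0.0018  0.0022 -0.033 ] [ 0.01  0.04 -0.01]
top shaker_navy 0.42 [ 0.5155 -0.5203 -0.0008]
top shaker_red 0.79 [ 0.5207 -0.4505  0.0048]
top shaker_red 0.67 [ 0.5147 -0.5224 -0.002 ]
top weight_mid 0.42 [0.563  0.1414 0.0237]
top weight_small 0.61 [0.5621 0.1042 0.0208]
top holder 0.76 [0.5305 0.1195 0.0022]
side shaker_navy 0.57 [ 5.126e-01 -5.250e-01 -1.000e-04]
side shaker_navy 0.34 [ 0.5023 -0.2389  0.0969]
side shaker_red 0.94 [ 0.5218 -0.4499 -0.0014]
side weight_mid 0.56 [0.5528 0.1429 0.0223]
side weight_small 0.73 [ 5.127e-01 -5.254e-01 -5.000e-04]
side weight_small 0.65 [0.5599 0.1051 0.0195]
side holder 0.62 [ 0.523   0.1239 -0.0021]
```

View pics/t3.png

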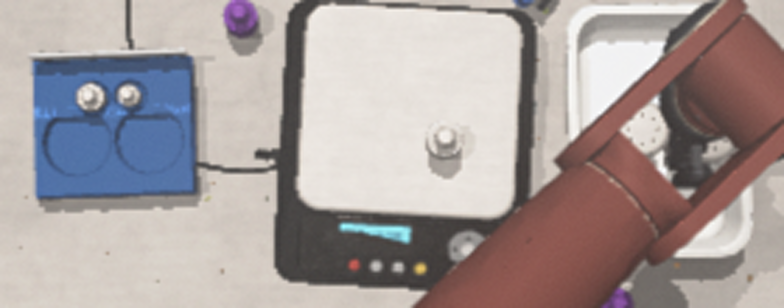

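The picture shows both shakers in the tray and both weights still in the holder at crop (91,96) and (129,95). The pockets are empty at (77,146) and (149,142), and the big weight at (445,140) hasn't moved. Next are the weights.

Request:
arm_command(
  plan=[
    [[-0.003,0.001,-0.012,0,0,0,0.042],[-0.003,0.003,-0.022,0,0,0.1,0.042],[-0.003,0.003,-0.032,0,0,0.2,0.042],[-0.002,0.003,-0.038,0,-0.1,0.2,0.042],[-0.002,0.003,-0.04,0,-0.1,0.2,0.042],[-0.002,0.003,-0.04,0,-0.1,0.2,0.042],[-0.002,0.003,-0.04,0,-0.1,0.2,0.042],[-0.002,0.003,-0.04,0,-0.1,0.2,0.042],[-0.002,0.003,-0.04,0,-0.1,0.2,0.042],[-0.002,0.003,-0.04,0,-0.1,0.2,0.042],[-0.002,0.003,-0.04,0,-0.1,0.2,0.042],[-0.002,0.003,-0.04,0,-0.1,0.2,0.042],[-0.002,0.003,-0.04,0,-0.1,0.2,0.042],[-0.002,0.003,-0.035,0,-0.1,0.2,0.042],[-0.001,0.003,-0.025,0,-0.1,0.1,0.042],[0,0.002,-0.016,0,0,0.1,0.042],[0,0.001,-0.008,0,0,0,0.042],[0,0,-0.004,0,0,0,0.042],[0,0,0,0,0,0,0.042]],
  ],
)

```text
t: 26.87
tool_pos: [0.558, 0.132, 0.2651]
tool_rot: [1.216, 1.155, -1.174]
contact_force: [0.3, -0.1, 0.1]
opening: 0.042
```

```bash
python3 go.py .5575 .1415 .11 8; python3 -c "
from h import *
print(ray('top',177.5,202.1,.03),ray('top',203.2,200.7,.03), ray('top',182.5,184.3,.067),ray('top',196.1,183.9,.058),[px('side',p) for p in [(.5575,.1415,.067),(.56,.1015,.058),(.5,.16,.022),(.596,.14,.062),(.6,.14,.062)]])"
```

```text
26.8667 [0.558  0.132  0.2651] op 0.042 total [ 0.1546 -0.009  -0.0127] [ 0.3  1.2 -3.2] per row [ 0.0193 -0.0011 -0.0016] [ 0.04  0.15 -0.4 ]
[0.50472107 0.15986185 0.03      ] [0.50926457 0.08015657 0.03      ] [0.55620798 0.138651   0.067     ] [0.55853215 0.09865426 0.058     ] [array([230. , 308.9]), array([233. , 295.5]), array([260.9, 336.7]), array([209.1, 308.1]), array([206.9, 307.9])]
```

Request:
arm_command(
  plan=[
    [[0.006,0,0,0,0.3,-0.6,0.042],[0.012,0,-0.002,0.1,0.3,-0.6,0.042],[0.018,0,-0.002,0.1,0.3,-0.6,0.042],[0.02,0,-0.002,0.1,0.2,-0.6,0.042],[0.02,0,-0.001,0,0,-0.5,0.042],[0.02,0,0,0,0,0,0.042],[0.02,0,0,0,0,0,0.042],[0.015,0,0,0,0,0,0.042],[0.01,0,0,0,0,0,0.042],[0.004,0,0,0,0,0,0.042],[0,0,0,0,0,0,0.042],[0,0,0,0,0,0,0.042]],
  ],
)

```text
t: 27.87
tool_pos: [0.5555, 0.1278, 0.0974]
tool_rot: [1.214, 1.212, -1.236]
contact_force: [0.9, -0.4, 0.5]
opening: 0.042
```

```bash
python3 go.py .5575 .1415 .08 5; python3 -c "
from h import *
save('side','s4',(170,210,330,370),3.7)"
```

```text
27.8667 [0.5555 0.1278 0.0974] op 0.042 total [ 0.0174  0.002  -0.0138] [-1.04  0.09  0.95] per row [ 0.0035  0.0004 -0.0028] [-0.21  0.02  0.19]
```

View pics/s4.png

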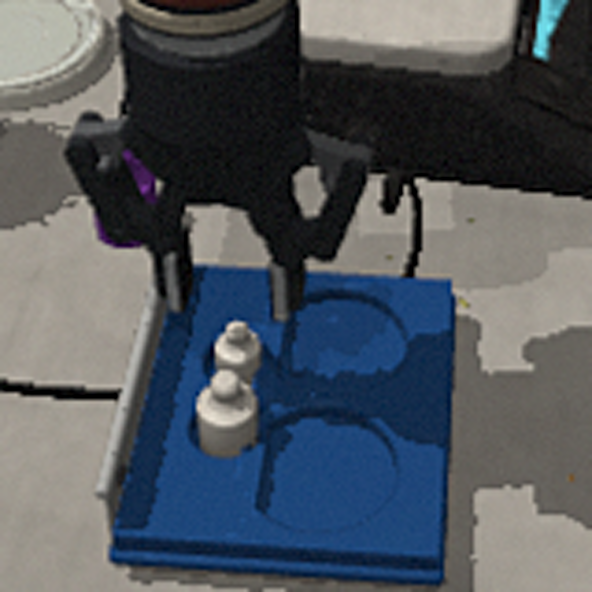

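```bash
python3 -c "
from h import *
p=ctrl.get_obs()['tool_pos']
for e in (-.021,.021): print(px('side',p+[e,0,0]),px('side',p+[e,0,.01]))
print('obs mid tips',(217.3+246.2)/2)
for P in [(.5575,.1415,.054),(.5575,.1415,.061),(.56,.101,.053),(.499,.16,.032),(.502,.08,.032),(.596,.117,.062)]:print(P,px('side',P))
print('pocket far', 170+345/3.7,210+343/3.7)
"
```

```text
[243.6 292.3] [243.4 288.2]
[220.  290.1] [219.6 286.1]
obs mid tips 231.75
(0.5575, 0.1415, 0.054) [230.3 313.7]
(0.5575, 0.1415, 0.061) [230.2 311.1]
(0.56, 0.101, 0.053) [233.2 297.1]
(0.499, 0.16, 0.032) [261.4 333.1]
(0.502, 0.08, 0.032) [265.3 299.2]
(0.596, 0.117, 0.062) [212.  298.5]
pocket far 263.2432432432432 302.7027027027027
```

The picture shows the tips at crop (175,310) and (282,318), and the mid weight at (228,415), in front of them. The side camera's columns match the measured TCP. Mid is therefore at about x 0.556, y 0.1405.

Request:
arm_command(
  plan=[
    [[0,0,-0.004,-0.3,0,0.3,0.042],[0,0,-0.004,-0.3,0,0.3,0.042],[0,0,-0.003,-0.2,0,0.2,0.042],[0,0,0,0,0,0,0.042],[0,0,0,0,0,0,0.042]],
  ],
)

```text
t: 28.33
tool_pos: [0.559, 0.1407, 0.1028]
tool_rot: [1.215, 1.202, -1.205]
contact_force: [0.2, 0.2, 0.1]
opening: 0.0421
```

```bash
python3 go.py .556 .1405 .037 8
```

```text
28.3333 [0.559  0.1407 0.1028] op 0.0421 total [ 0.0658 -0.0036  0.0002] [-0.13  0.01 -0.47] per row [ 0.0082 -0.0004  0.    ] [-0.02  0.   -0.06]
```

Request:
arm_command(
  plan=[
    [[0.003,-0.001,0,0,0,-0.2,0.042],[0.006,-0.001,0,0,0,-0.2,0.042],[0.007,-0.001,0,0,0,-0.1,0.042],[0.006,0,0,0,0,0,0.042],[0.004,0,0,0,0,0,0.042],[0.002,0,0,0,0,0,0.042],[0,0,0,0,0,0,0.042]],
  ],
)

```text
t: 28.92
tool_pos: [0.5556, 0.1409, 0.0718]
tool_rot: [1.21, 1.209, -1.212]
contact_force: [-0.4, -0.5, -0.7]
opening: 0.0421
```

```bash
python3 go.py .556 .1405 .037 8
```

```text
28.9167 [0.5556 0.1409 0.0718] op 0.0421 total [0.0348 0.0004 0.0004] [-0.11  0.01  0.08] per row [0.0044 0.0001 0.    ] [-0.01  0.    0.01]
```

Request:
arm_command(
  plan=[
    [[0.004,0,0,0,0,0,0.042],[0.005,0,0,0,0,0,0.042],[0.006,0,0,0,0,0,0.042],[0.006,0,0,0,0,0,0.042],[0.005,0,0,0,0,0,0.042],[0.003,0,0,0,0,0,0.042],[0.001,0,0,0,0,0,0.042],[0,0,0,0,0,0,0.042]],
  ],
)

```text
t: 29.58
tool_pos: [0.5553, 0.1406, 0.0378]
tool_rot: [1.209, 1.21, -1.213]
contact_force: [1.2, 0.5, 0.4]
opening: 0.0423
```

```bash
python3 go.py .556 .1405 .037 2; python3 -c "
from h import *
print(ctrl.get_obs()['contact_force']);save('side','s5',(180,230,290,350),5)"
```

```text
29.5833 [0.5553 0.1406 0.0378] op 0.0423 total [0.0008 0.0007 0.0001] [-0.12  0.02  0.15] per row [0.0004 0.0004 0.0001] [-0.06  0.01  0.07]
[1.2181861  0.49817378 0.42118239]
```

View pics/s5.png

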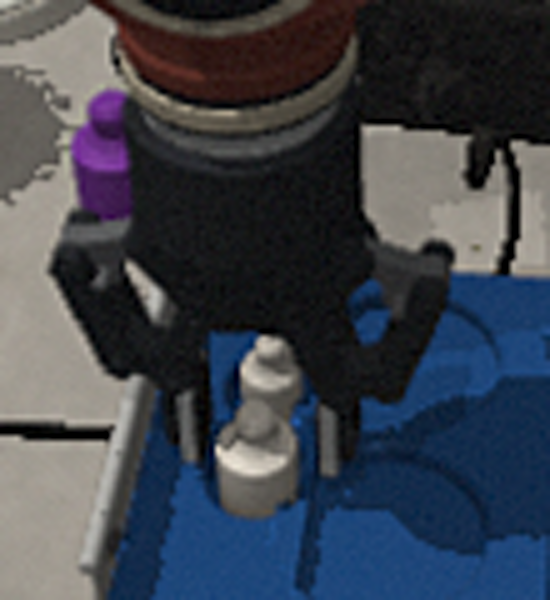

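The fingers straddle the mid weight evenly: tips at crop x 190 and 328, weight at 257. I'll close.

Request:
arm_command(
  plan=[
    [[0,0,0,0,0,0,0.035],[0,0,0,0,0,0,0.02],[0,0,0,0,0,0,0.02],[0,0,0,0,0,0,0.02],[0,0,0,0,0,0,0.02],[0,0,0,0,0,0,0.02]],
  ],
  squeeze=40,
)

```text
t: 30.13
tool_pos: [0.5557, 0.1407, 0.0386]
tool_rot: [1.21, 1.209, -1.212]
contact_force: [-0.3, 0.1, -0.5]
opening: 0.0261
```

Request:
arm_command(
  plan=[
    [[-0.005,0,0,0,0,0,0.02],[-0.01,0,0,0,0,0,0.02],[-0.015,0,0,0,0,0,0.02],[-0.02,0,0,0,0,0,0.02],[-0.02,0,0,0,0,0,0.02],[-0.02,0,0,0,0,0,0.02],[-0.02,0,0,0,0,0,0.02],[-0.02,0,0,0,0,0,0.02],[-0.02,0,0,0,0,0,0.02],[-0.012,0,0,0,0,0,0.02],[-0.005,0,0,0,0,0,0.02],[0,0,0,0,0,0,0.02]],
  ],
)

```text
t: 31.13
tool_pos: [0.5536, 0.1406, 0.2185]
tool_rot: [1.209, 1.21, -1.213]
contact_force: [0.4, 0.6, -1.2]
opening: 0.0266
```

```bash
python3 go.py .51 -.185 .22 14
```

```text
31.1333 [0.5536 0.1406 0.2185] op 0.0266 total [-0.0012 -0.043   0.3257] [-0.11  0.04  0.2 ] per row [-0.0001 -0.0031  0.0233] [-0.01  0.    0.01]
```

Request:
arm_command(
  plan=[
    [[-0.001,-0.001,0.008,0,0,0,0.02],[-0.001,-0.002,0.016,0,0,0.1,0.02],[-0.001,-0.003,0.024,0,0,0.1,0.02],[-0.001,-0.003,0.03,0,0,0.1,0.02],[-0.001,-0.003,0.03,0,0,0.1,0.02],[-0.001,-0.003,0.03,0,0,0.1,0.02],[-0.001,-0.003,0.03,0,0,0.1,0.02],[-0.001,-0.003,0.03,0,0,0.1,0.02],[-0.001,-0.003,0.03,0,0,0.1,0.02],[0,-0.003,0.028,0,0,0.1,0.02],[0,-0.003,0.022,0,0,0,0.02],[0,-0.002,0.014,0,0,0,0.02],[0,-0.001,0.008,0,0,0,0.02],[0,0,0.004,0,0,0,0.02],[0,0,0,0,0,0,0.02]],
  ],
)

```text
t: 32.38
tool_pos: [0.5046, -0.18, 0.2038]
tool_rot: [1.203, 1.232, -1.225]
contact_force: [0.8, 0.0, -1.9]
opening: 0.026
```

```bash
python3 go.py .51 -.185 .14 8
```

```text
32.3833 [ 0.5046 -0.18    0.2038] op 0.026 total [0.0636 0.007  0.0054] [-0.05 -0.38  1.41] per row [0.008  0.0009 0.0007] [-0.01 -0.05  0.18]
```

Request:
arm_command(
  plan=[
    [[0.004,0.001,0.001,0,-0.1,0.3,0.02],[0.007,0.001,0.001,0,-0.1,0.3,0.02],[0.01,0.001,0.001,0,-0.1,0.3,0.02],[0.011,0.001,0.001,0,0,0.3,0.02],[0.01,0.001,0,0,0,0.2,0.02],[0.007,0,0,0,0,0,0.02],[0.005,0,0,0,0,0,0.02],[0.002,0,0,0,0,0,0.02],[0,0,0,0,0,0,0.02]],
  ],
)

```text
t: 33.13
tool_pos: [0.5089, -0.1781, 0.1388]
tool_rot: [1.207, 1.217, -1.204]
contact_force: [0.4, -0.8, -2.3]
opening: 0.0263
```

```bash
python3 go.py .51 -.185 .1166 8
```

```text
33.1333 [ 0.5089 -0.1781  0.1388] op 0.0263 total [0.0222 0.0011 0.007 ] [ 0.38 -0.27  0.11] per row [0.0028 0.0001 0.0009] [ 0.05 -0.03  0.01]
```

Request:
arm_command(
  plan=[
    [[0.004,0,0.002,0.1,-0.1,0.1,0.02],[0.005,0,0.002,0.1,-0.1,0,0.02],[0.005,0,0,0.1,0,0,0.02],[0.003,0,0,0,0,0,0.02],[0.002,0,0,0,0,0,0.02],[0,0,0,0,0,0,0.02]],
  ],
)

```text
t: 33.63
tool_pos: [0.51, -0.1831, 0.1194]
tool_rot: [1.209, 1.207, -1.207]
contact_force: [-0.1, 0.6, -2.3]
opening: 0.0268
```

```bash
python3 go.py .51 -.185 .1166 4; python3 -c "
from h import *
print(ctrl.get_obs()['contact_force'])"
```

```text
33.6333 [ 0.51   -0.1831  0.1194] op 0.0268 total [0.0028 0.     0.0019] [ 0.04  0.04 -0.15] per row [0.0007 0.     0.0005] [ 0.01  0.01 -0.04]
[-0.10748528  0.58248229 -2.25818129]
```

Request:
arm_command(
  plan=[
    [[0.003,0,0,0,0,0,0.02],[0.002,0,0,0,0,0,0.02]],
  ],
)

```text
t: 33.8
tool_pos: [0.5105, -0.1835, 0.1154]
tool_rot: [1.21, 1.206, -1.207]
contact_force: [-5.3, 2.8, 9.5]
opening: 0.026
```

```bash
python3 -c "
from h import *
get_image('side');o=ctrl.get_obs();print(o['tool_pos'],o['contact_force'])"
```

```text
[ 0.51049005 -0.18351393  0.11552289] [-1.46518274  0.46409771 -1.0636262 ]
```

Request:
arm_command(
  plan=[
    [[0.001,0,0,0,0,0,0.02],[0,0,0,0,0,0,0.03],[0,0,0,0,0,0,0.042],[0,0,0,0,0,0,0.042],[0,0,0,0,0,0,0.042],[-0.006,0,0,0,0,0,0.042],[-0.012,0,0,0,0,0,0.042],[-0.02,0,0,0,0,0,0.042],[-0.025,0,0,0,0,0,0.042],[-0.025,0,0,0,0,0,0.042],[-0.015,0,0,0,0,0,0.042],[-0.008,0,0,0,0,0,0.042],[0,0,0,0,0,0,0.042]],
  ],
)

```text
t: 34.93
tool_pos: [0.511, -0.1837, 0.2375]
tool_rot: [1.21, 1.2, -1.204]
contact_force: [0.4, 0.6, -0.7]
opening: 0.0419
```

```bash
python3 go.py .5585 .1005 .2 13; python3 -c "
from h import *
save('side','s6',(200,130,340,230),5)"
```

```text
34.9333 [ 0.511  -0.1837  0.2375] op 0.0419 total [ 0.0368  0.0473 -0.2843] [ 0.04  0.22 -0.53] per row [ 0.0028  0.0036 -0.0219] [ 0.    0.02 -0.04]
```

View pics/s6.png

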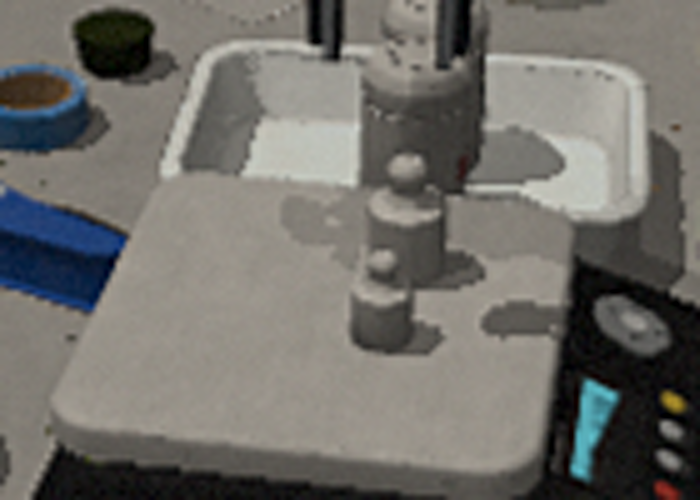

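The mid weight stands at crop (382,300), just in front of the big one at (405,220), and both are upright. Next is the small weight.

Request:
arm_command(
  plan=[
    [[0,0.001,-0.008,0,0,0,0.036],[-0.001,0.003,-0.016,0,0,0,0.036],[-0.001,0.004,-0.024,0,0,0.1,0.036],[-0.001,0.005,-0.028,0,0,0.1,0.036],[-0.001,0.005,-0.028,0,0,0.1,0.036],[-0.001,0.005,-0.028,0,0,0.1,0.036],[-0.001,0.005,-0.028,0,0,0.1,0.036],[0,0.005,-0.028,0,0,0.1,0.036],[0,0.005,-0.028,0,0,0,0.036],[0,0.004,-0.022,0,0,0,0.036],[0,0.003,-0.014,0,0,0,0.036],[0,0.002,-0.008,0,0,0,0.036],[0,0.001,-0.004,0,0,0,0.036],[0,0,0,0,0,0,0.036]],
  ],
)

```text
t: 36.15
tool_pos: [0.5492, 0.0997, 0.2196]
tool_rot: [1.205, 1.224, -1.22]
contact_force: [0.9, -0.5, -0.4]
opening: 0.0359
```

```bash
python3 go.py .5575 .0995 .1 8
```

```text
36.15 [0.5492 0.0997 0.2196] op 0.0359 total [0.1195 0.0103 0.0007] [-0.05 -0.22  0.97] per row [0.0149 0.0013 0.0001] [-0.01 -0.03  0.12]
```

Request:
arm_command(
  plan=[
    [[0.006,0.001,0,0,0,0.2,0.036],[0.012,0.002,0,0,-0.1,0.2,0.036],[0.018,0.002,0,0,-0.1,0.2,0.036],[0.02,0.002,0,0,0,0.2,0.036],[0.02,0.001,0,0,0,0.1,0.036],[0.018,0,0,0,0,0,0.036],[0.012,0,0,0,0,0,0.036],[0.007,0,0,0,0,0,0.036],[0.003,0,0,0,0,0,0.036],[0,0,0,0,0,0,0.036]],
  ],
)

```text
t: 36.98
tool_pos: [0.5552, 0.0918, 0.0913]
tool_rot: [1.214, 1.204, -1.221]
contact_force: [-0.3, -0.2, 0.0]
opening: 0.0359
```

```bash
python3 go.py .5575 .0995 .07 8
```

```text
36.9833 [0.5552 0.0918 0.0913] op 0.0359 total [ 0.0213  0.0023 -0.0078] [-0.68  0.16  0.17] per row [ 0.0027  0.0003 -0.001 ] [-0.08  0.02  0.02]
```

Request:
arm_command(
  plan=[
    [[0.002,0.001,-0.003,-0.2,0,0.1,0.036],[0.003,0.001,-0.003,-0.2,0,0.1,0.036],[0.004,0,-0.001,-0.1,0,0,0.036],[0.004,0,0,0,0,0,0.036],[0.003,0,0,0,0,0,0.036],[0.001,0,0,0,0,0,0.036],[0,0,0,0,0,0,0.036]],
  ],
)

```text
t: 37.57
tool_pos: [0.5609, 0.0998, 0.0772]
tool_rot: [1.213, 1.2, -1.205]
contact_force: [0.1, -0.1, 1.0]
opening: 0.036
```

```bash
python3 go.py .5575 .0995 .037 8; python3 -c "
from h import *
save('side','s7',(180,230,290,350),5)
p=ctrl.get_obs()['tool_pos']
print(px('side',p))"
```

```text
37.5667 [0.5609 0.0998 0.0772] op 0.036 total [ 0.0401 -0.0037  0.0002] [-0.1   0.13 -0.53] per row [ 0.005  -0.0005  0.    ] [-0.01  0.02 -0.07]
[232.3 287.5]
```

View pics/s7.png

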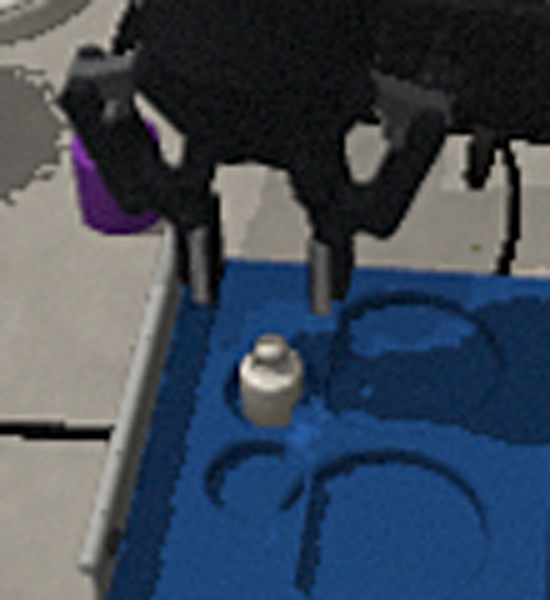

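The small weight is at crop (270,380) and the tips are centred at x 262, so I need about −3 mm in x.

Request:
arm_command(
  plan=[
    [[0.003,-0.001,0,0,0,-0.2,0.036],[0.005,-0.001,0,0,0,-0.2,0.036],[0.006,-0.0005,0,0,0,-0.1,0.036],[0.007,0,0,0,0,0,0.036],[0.006,0,0,0,0,0,0.036],[0.005,0,0,0,0,0,0.036],[0.003,0,0,0,0,0,0.036],[0.001,0,0,0,0,0,0.036],[0,0,0,0,0,0,0.036]],
  ],
)

```text
t: 38.37
tool_pos: [0.5575, 0.0994, 0.0365]
tool_rot: [1.208, 1.208, -1.213]
contact_force: [-0.1, -0.4, 0.2]
opening: 0.0362
```

```bash
python3 go.py .5575 .0995 .037 2; python3 st.py | head -1
```

```text
38.3667 [0.5575 0.0994 0.0365] op 0.0362 total [-0.0005 -0.     -0.0001] [-0.13  0.14  0.11] per row [-0.0002 -0.     -0.    ] [-0.06  0.07  0.06]
38.3667 [0.5575 0.0994 0.0365] [ 0.0023  0.0077  0.0026 -0.0009 -0.0054  0.0007] 0.0361824516461163 [-0.054  -0.3924  0.17  ]
```

Request:
arm_command(
  plan=[
    [[0,0,0,0,0,0,0.03],[0,0,0,0,0,0,0.016],[0,0,0,0,0,0,0.016],[0,0,0,0,0,0,0.016],[0,0,0,0,0,0,0.016],[0,0,0,0,0,0,0.016]],
  ],
)

```text
t: 38.87
tool_pos: [0.5581, 0.0995, 0.0372]
tool_rot: [1.209, 1.207, -1.212]
contact_force: [-0.1, -0.2, -1.0]
opening: 0.0201
```

Request:
arm_command(
  plan=[
    [[-0.005,0,0,0,0,0,0.016],[-0.01,0,0,0,0,0,0.016],[-0.015,0,0,0,0,0,0.016],[-0.02,0,0,0,0,0,0.016],[-0.02,0,0,0,0,0,0.016],[-0.02,0,0,0,0,0,0.016],[-0.02,0,0,0,0,0,0.016],[-0.02,0,0,0,0,0,0.016],[-0.02,0,0,0,0,0,0.016],[-0.018,0,0,0,0,0,0.016],[-0.012,0,0,0,0,0,0.016],[-0.005,0,0,0,0,0,0.016],[0,0,0,0,0,0,0.016]],
  ],
)

```text
t: 39.95
tool_pos: [0.557, 0.1, 0.2399]
tool_rot: [1.21, 1.204, -1.209]
contact_force: [-0.4, 0.6, -1.2]
opening: 0.0198
```

```bash
python3 go.py .515 -.292 .24 16
```

```text
39.95 [0.557  0.1    0.2399] op 0.0198 total [ 0.0007 -0.0413  0.3921] [-0.11  0.13 -0.18] per row [ 0.     -0.0026  0.0245] [-0.01  0.01 -0.01]
```

Request:
arm_command(
  plan=[
    [[-0.001,-0.001,0.008,0,0,0,0.016],[-0.001,-0.001,0.016,0,0,0.1,0.016],[-0.001,-0.002,0.024,0,0,0.1,0.016],[-0.001,-0.002,0.03,0,0,0.1,0.016],[-0.001,-0.002,0.032,0,0,0.1,0.016],[-0.001,-0.002,0.032,0,0,0.1,0.016],[-0.001,-0.002,0.032,0,0,0.2,0.016],[-0.001,-0.002,0.032,0,0,0.2,0.016],[-0.001,-0.002,0.032,0,0,0.2,0.016],[-0.001,-0.002,0.032,0,0,0.2,0.016],[-0.001,-0.002,0.032,0,-0.1,0.1,0.016],[0,-0.002,0.028,0,-0.1,0.1,0.016],[0,-0.002,0.022,0,-0.1,0,0.016],[0,-0.001,0.014,0,0,0,0.016],[0,-0.001,0.006,0,0,0,0.016],[0,0,0.003,0,0,0,0.016],[0,0,0,0,0,0,0.016]],
  ],
)

```text
t: 41.37
tool_pos: [0.5137, -0.295, 0.2237]
tool_rot: [1.211, 1.22, -1.215]
contact_force: [-0.4, 0.4, -0.8]
opening: 0.02
```

```bash
python3 go.py .515 -.29 .14 8
```

```text
41.3667 [ 0.5137 -0.295   0.2237] op 0.02 total [ 0.0837  0.0021 -0.0044] [-0.11 -0.37  0.56] per row [ 0.0105  0.0003 -0.0006] [-0.01 -0.05  0.07]
```

Request:
arm_command(
  plan=[
    [[0.005,0.0005,0,0,-0.1,0.2,0.016],[0.009,0.0005,0,0,-0.1,0.2,0.016],[0.01,0,0,0,-0.1,0.1,0.016],[0.008,0,0,0,0,0,0.016],[0.005,0,0,0,0,0,0.016],[0.002,0,0,0,0,0,0.016],[0,0,0,0,0,0,0.016]],
  ],
)

```text
t: 41.95
tool_pos: [0.5143, -0.2893, 0.1778]
tool_rot: [1.208, 1.217, -1.207]
contact_force: [-0.5, 0.5, -1.2]
opening: 0.02
```

```bash
python3 go.py .515 -.29 .1152 8
```

```text
41.95 [ 0.5143 -0.2893  0.1778] op 0.02 total [0.0626 0.0009 0.001 ] [ 0.23 -0.27  0.2 ] per row [0.0078 0.0001 0.0001] [ 0.03 -0.03  0.02]
```

Request:
arm_command(
  plan=[
    [[0.004,0,0.0005,0.1,-0.1,0.1,0.016],[0.007,0,0.0005,0.1,-0.1,0.1,0.016],[0.008,0,0,0,0,0,0.016],[0.008,0,0,0,0,0,0.016],[0.008,0,0,0,0,0,0.016],[0.006,0,0,0,0,0,0.016],[0.004,0,0,0,0,0,0.016],[0.002,0,0,0,0,0,0.016],[0,0,0,0,0,0,0.016]],
  ],
)

```text
t: 42.7
tool_pos: [0.5145, -0.2903, 0.1257]
tool_rot: [1.21, 1.21, -1.208]
contact_force: [0.0, -0.4, 0.2]
opening: 0.0199
```

```bash
python3 go.py .515 -.29 .1152 3; python3 st.py | head -1
```

```text
42.7 [ 0.5145 -0.2903  0.1257] op 0.0199 total [ 0.0105  0.0005 -0.0003] [ 0.02 -0.04 -0.03] per row [ 0.0035  0.0002 -0.0001] [ 0.01 -0.01 -0.01]
42.7 [ 0.5145 -0.2903  0.1257] [-0.0021  0.0056  0.0013  0.0008 -0.0022  0.0014] 0.01993436028322869 [ 0.0213 -0.3862  0.1635]
```

Request:
arm_command(
  plan=[
    [[0.004,0,0,0,0,0,0.016],[0.004,0,0,0,0,0,0.016],[0.003,0,0,0,0,0,0.016],[0.002,0,0,0,0,0,0.016]],
  ],
)

```text
t: 43.03
tool_pos: [0.5154, -0.291, 0.1134]
tool_rot: [1.21, 1.207, -1.207]
contact_force: [-3.3, 1.4, 10.5]
opening: 0.02
```

```bash
python3 -c "
from h import *
get_image('side');o=ctrl.get_obs();print(o['tool_pos'],o['contact_force'])"
```

```text
[ 0.51543641 -0.29106945  0.11359868] [-0.62819892  0.26621004 -0.04109864]
```

Contact. I'll release it and rise.

Request:
arm_command(
  plan=[
    [[0.001,0,0,0,0,0,0.016],[0,0,0,0,0,0,0.025],[0,0,0,0,0,0,0.036],[0,0,0,0,0,0,0.036],[0,0,0,0,0,0,0.036],[-0.006,0,0,0,0,0,0.036],[-0.012,0,0,0,0,0,0.036],[-0.02,0,0,0,0,0,0.036],[-0.025,0,0,0,0,0,0.036],[-0.025,0,0,0,0,0,0.05],[-0.02,0,0,0,0,0,0.0854],[-0.01,0,0,0,0,0,0.0854],[-0.004,0,0,0,0,0,0.0854],[0,0,0,0,0,0,0.0854]],
  ],
)

```text
t: 44.25
tool_pos: [0.5154, -0.2911, 0.2467]
tool_rot: [1.209, 1.202, -1.206]
contact_force: [0.7, 0.0, -1.8]
opening: 0.0847
```

```bash
python3 go.py .5215 -.4505 .24 10; python3 -c "
from h import *
save('top','t8',(250,140,430,260),4.4)
for n in ['weight_mid','weight_small','weight_big','shaker_red','shaker_navy']:
    for d in mark_of('top',n): print(n,round(d['conf'],2),w('top',d['at']).round(4))"
```

```text
44.25 [ 0.5154 -0.2911  0.2467] op 0.0847 total [0.0073 0.006  0.1594] [ 0.02  0.2  -0.36] per row [0.0007 0.0006 0.0159] [ 0.    0.02 -0.04]
weight_mid 0.63 [ 0.5048 -0.2389  0.1014]
weight_mid 0.43 [ 0.5146 -0.1841  0.0994]
weight_small 0.46 [ 0.5188 -0.2884  0.0976]
weight_big 0.61 [ 0.6462 -0.0168  0.001 ]
weight_big 0.46 [ 0.3278 -0.4373  0.0011]
weight_big 0.39 [ 0.5083 -0.2396  0.0988]
shaker_red 0.65 [ 0.5195 -0.4513  0.0019]
shaker_navy 0.87 [ 0.5152 -0.52    0.0012]
```

View pics/t8.png

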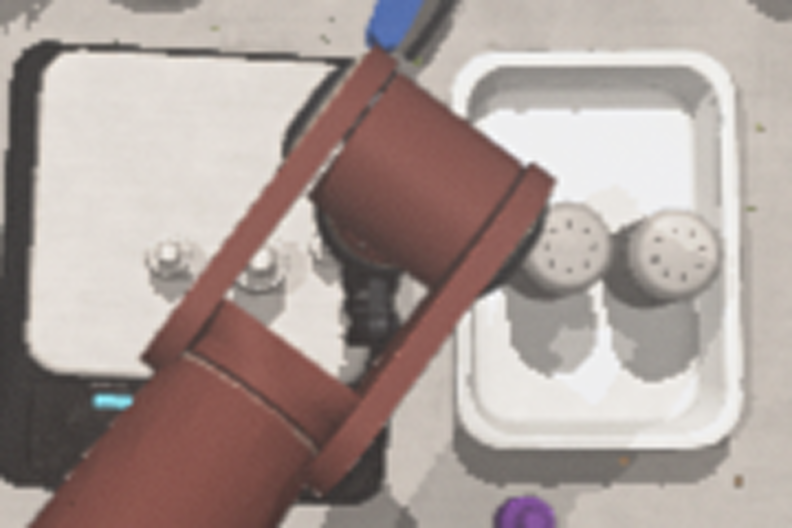

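All three weights stand in a row at crop (170,258), (262,266) and (320,245). The shakers are upright in the tray. Now red goes back, so I'll move over it.

Request:
arm_command(
  plan=[
    [[0,0.0005,0.006,0,0,0,0.0854],[0,0.0005,0.014,0,0,0,0.0854],[0,0.0005,0.02,0,0,0,0.0854],[0,0.001,0.024,0,0,0,0.0854],[0,0.001,0.024,0,0,0,0.0854],[0,0.001,0.024,0,0,0,0.0854],[0,0.001,0.02,0,0,0,0.0854],[0,0.0005,0.012,0,0,0,0.0854],[0,0,0.006,0,0,0,0.0854],[0,0,0.002,0,0,0,0.0854],[0,0,0,0,0,0,0.0854]],
  ],
)

```text
t: 45.47
tool_pos: [0.5171, -0.4554, 0.2329]
tool_rot: [1.211, 1.22, -1.212]
contact_force: [-0.8, 0.4, -0.6]
opening: 0.0854
```

```bash
python3 go.py .5205 -.4515 .15 10
```

```text
45.4667 [ 0.5171 -0.4554  0.2329] op 0.0854 total [ 0.0829  0.004  -0.0033] [-0.04 -0.39  0.46] per row [ 0.0083  0.0004 -0.0003] [-0.   -0.04  0.05]
```

Request:
arm_command(
  plan=[
    [[0.006,0.001,0,0,-0.1,0.1,0.0854],[0.01,0.001,0,0,-0.1,0.1,0.0854],[0.014,0.001,0,0,-0.1,0.1,0.0854],[0.015,0,0,0,0,0.1,0.0854],[0.013,0,0,0,0,0,0.0854],[0.009,0,0,0,0,0,0.0854],[0.005,0,0,0,0,0,0.0854],[0.002,0,0,0,0,0,0.0854],[0,0,0,0,0,0,0.0854]],
  ],
)

```text
t: 46.22
tool_pos: [0.5214, -0.4482, 0.1519]
tool_rot: [1.207, 1.215, -1.204]
contact_force: [0.2, -0.6, -0.1]
opening: 0.0851
```

```bash
python3 go.py .5205 -.4515 .066 10
```

```text
46.2167 [ 0.5214 -0.4482  0.1519] op 0.0851 total [ 0.0859 -0.0008  0.0035] [ 0.35 -0.2   0.05] per row [ 0.0086 -0.0001  0.0004] [ 0.04 -0.02  0.01]
```

Request:
arm_command(
  plan=[
    [[0.005,0,0.001,0.1,-0.1,0,0.0854],[0.009,0,0.001,0.1,-0.1,0,0.0854],[0.011,0,0.001,0.1,0,0,0.0854],[0.012,0,0,0,0,0,0.0854],[0.012,0,0,0,0,0,0.0854],[0.011,0,0,0,0,0,0.0854],[0.009,0,0,0,0,0,0.0854],[0.006,0,0,0,0,0,0.0854],[0.003,0,0,0,0,0,0.0854],[0,0,0,0,0,0,0.0854],[0,0,0,0,0,0,0.0854]],
  ],
)

```text
t: 47.13
tool_pos: [0.5215, -0.4522, 0.0658]
tool_rot: [1.208, 1.209, -1.21]
contact_force: [0.3, 0.0, 0.3]
opening: 0.085
```

```bash
python3 go.py .5205 -.4515 .066 2
```

```text
47.1333 [ 0.5215 -0.4522  0.0658] op 0.085 total [-0.0002 -0.001  -0.0007] [-0.01  0.06  0.02] per row [-0.0001 -0.0005 -0.0004] [-0.    0.03  0.01]
```

Request:
arm_command(
  plan=[
    [[0,0,0,0,0,0,0.06],[0,0,0,0,0,0,0.055],[0,0,0,0,0,0,0.055],[0,0,0,0,0,0,0.055],[0,0,0,0,0,0,0.055],[0,0,0,0,0,0,0.055]],
  ],
  squeeze=40,
)

```text
t: 47.63
tool_pos: [0.5219, -0.4526, 0.0671]
tool_rot: [1.208, 1.207, -1.21]
contact_force: [0.2, -0.5, -0.6]
opening: 0.0617
```

Request:
arm_command(
  plan=[
    [[-0.006,0,0,0,0,0,0.055],[-0.01,0,0,0,0,0,0.055],[-0.015,0,0,0,0,0,0.055],[-0.02,0,0,0,0,0,0.055],[-0.02,0,0,0,0,0,0.055],[-0.02,0,0,0,0,0,0.055],[-0.02,0,0,0,0,0,0.055],[-0.02,0,0,0,0,0,0.055],[-0.02,0,0,0,0,0,0.055],[-0.02,0,0,0,0,0,0.055],[-0.015,0,0,0,0,0,0.055],[-0.008,0,0,0,0,0,0.055],[0,0,0,0,0,0,0.055]],
  ],
)

```text
t: 48.72
tool_pos: [0.5214, -0.4511, 0.2857]
tool_rot: [1.206, 1.199, -1.208]
contact_force: [0.2, 0.2, -1.6]
opening: 0.0618
```

```bash
python3 go.py .5 .08 .25 18
```

```text
48.7167 [ 0.5214 -0.4511  0.2857] op 0.0618 total [ 0.0313 -0.0214 -0.5314] [ 0.02  0.45 -0.37] per row [ 0.0017 -0.0012 -0.0295] [ 0.    0.03 -0.02]
```

Request:
arm_command(
  plan=[
    [[-0.001,0,-0.01,0,0,0,0.055],[-0.001,0,-0.02,0,0,0.1,0.055],[-0.001,-0.001,-0.028,0,0,0.1,0.055],[-0.001,-0.001,-0.035,0,0,0.1,0.055],[-0.001,-0.001,-0.035,0,-0.1,0.1,0.055],[-0.001,-0.001,-0.035,0,-0.1,0.1,0.055],[-0.001,-0.001,-0.035,0,-0.1,0.2,0.055],[-0.001,-0.001,-0.035,0,-0.1,0.2,0.055],[-0.001,-0.001,-0.035,0,-0.1,0.2,0.055],[-0.001,-0.001,-0.035,0,-0.1,0.1,0.055],[0,0,-0.035,0,-0.1,0.1,0.055],[0,0,-0.035,0,-0.1,0.1,0.055],[0,0,-0.035,0,-0.1,0.1,0.055],[0,0,-0.034,0,0,0.1,0.055],[0,0,-0.028,0,0,0,0.055],[0,0,-0.018,0,0,0,0.055],[0,0,-0.01,0,0,0,0.055],[0,0,-0.004,0,0,0,0.055],[0,0,0,0,0,0,0.055]],
  ],
)

```text
t: 50.3
tool_pos: [0.4945, 0.0873, 0.266]
tool_rot: [1.203, 1.206, -1.21]
contact_force: [-0.1, 0.3, -3.5]
opening: 0.0616
```

```bash
python3 go.py .5 .08 .16 9
```

```text
50.3 [0.4945 0.0873 0.266 ] op 0.0616 total [0.1061 0.0054 0.0067] [ 0.14  0.35 -0.02] per row [0.0118 0.0006 0.0007] [ 0.02  0.04 -0.  ]
```

Request:
arm_command(
  plan=[
    [[0.006,0.001,0.001,0,0.1,0,0.055],[0.012,0.001,0.001,0,0.1,0,0.055],[0.016,0.001,0.001,0,0.1,0,0.055],[0.018,0,0,0,0,0,0.055],[0.018,0,0,0,0,0,0.055],[0.016,0,0,0,0,0,0.055],[0.012,0,0,0,0,0,0.055],[0.008,0,0,0,0,0,0.055],[0.004,0,0,0,0,0,0.055],[0,0,0,0,0,0,0.055],[0,0,0,0,0,0,0.055]],
  ],
)

```text
t: 51.22
tool_pos: [0.4943, 0.0743, 0.1405]
tool_rot: [1.211, 1.208, -1.225]
contact_force: [-0.0, -0.3, -2.2]
opening: 0.0616
```

```bash
python3 go.py .5005 .0803 .11 5
```

```text
51.2167 [0.4943 0.0743 0.1405] op 0.0616 total [ 0.0304  0.0064 -0.0061] [-0.65  0.18  0.5 ] per row [ 0.0061  0.0013 -0.0012] [-0.13  0.04  0.1 ]
```

Base is at about 76 mm. I'll align laterally and lower to about 20 mm above the block.

Request:
arm_command(
  plan=[
    [[0.002,0.002,-0.002,-0.2,0,0.2,0.055],[0.003,0.002,-0.002,-0.2,0,0.1,0.055],[0.004,0.001,-0.001,-0.1,0,0.1,0.055],[0.004,0,0,0,0,0,0.055],[0.003,0,0,0,0,0,0.055],[0.001,0,0,0,0,0,0.055],[0,0,0,0,0,0,0.055],[0,0,0,0,0,0,0.055]],
  ],
)

```text
t: 51.88
tool_pos: [0.5026, 0.0799, 0.1256]
tool_rot: [1.211, 1.202, -1.207]
contact_force: [-0.3, 0.1, -2.2]
opening: 0.0617
```

```bash
python3 go.py .5005 .0803 .1 5;python3 -c "
from h import *
save('side','s9',(180,210,320,360),4)"
```

```text
51.8833 [0.5026 0.0799 0.1256] op 0.0617 total [ 0.0256 -0.0023 -0.0004] [-0.07  0.17 -0.35] per row [ 0.0051 -0.0005 -0.0001] [-0.01  0.03 -0.07]
```

View pics/s9.png

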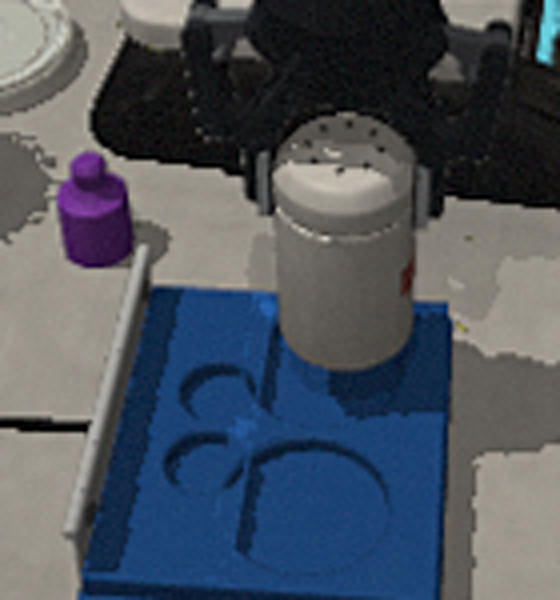

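The shaker hangs over the far pocket, with its base at crop (344,345). The pocket position agrees with the original grasp to within a few millimetres of slack.

Request:
arm_command(
  plan=[
    [[0.004,-0.0005,0,0,0.1,-0.1,0.055],[0.005,-0.0005,0,0,0.1,-0.1,0.055],[0.006,0,0,0,0,-0.1,0.055],[0.005,0,0,0,0,0,0.055],[0.003,0,0,0,0,0,0.055],[0.001,0,0,0,0,0,0.055],[0,0,0,0,0,0,0.055]],
  ],
)

```text
t: 52.52
tool_pos: [0.5013, 0.0798, 0.0987]
tool_rot: [1.211, 1.209, -1.21]
contact_force: [-0.8, -0.1, -2.9]
opening: 0.0614
```

```bash
python3 go.py .5015 .0803 .0865 5;python3 st.py|head -1
```

```text
52.5167 [0.5013 0.0798 0.0987] op 0.0614 total [ 0.0122  0.0002 -0.0005] [-0.08 -0.05  0.  ] per row [ 0.0024  0.     -0.0001] [-0.02 -0.01  0.  ]
52.5167 [0.5013 0.0798 0.0987] [-0.0016  0.0084  0.0052  0.0014 -0.003  -0.0005] 0.06142216756530939 [-0.8473 -0.1024 -2.8723]
```

Request:
arm_command(
  plan=[
    [[0.004,0,0,0,0,0,0.055],[0.004,0,0,0,0,0,0.055],[0.003,0,0,0,0,0,0.055],[0.003,0,0,0,0,0,0.055]],
  ],
)

```text
t: 52.85
tool_pos: [0.5023, 0.08, 0.0867]
tool_rot: [1.211, 1.209, -1.209]
contact_force: [-11.7, -0.8, 27.5]
opening: 0.0617
```

```bash
python3 -c "
from h import *
get_image('side');o=ctrl.get_obs();print(o['tool_pos'],o['contact_force'])"
```

```text
[0.50239458 0.0799179  0.08676774] [-6.07046322 -0.12093425  8.85067123]
```

The stop height of 0.0867 matches the pocket floor; on the rim it would be 0.097. I'll release it.

Request:
arm_command(
  plan=[
    [[0,0,0,0,0,0,0.055],[0,0,0,0,0,0,0.065],[0,0,0,0,0,0,0.0854],[0,0,0,0,0,0,0.0854],[0,0,0,0,0,0,0.0854],[0,0,0,0,0,0,0.0854],[-0.01,0,0,0,0,0,0.0854],[-0.015,0,0,0,0,0,0.0854],[-0.02,0,0,0,0,0,0.0854],[-0.025,0,0,0,0,0,0.0854],[-0.03,0,0,0,0,0,0.0854],[-0.025,0,0,0,0,0,0.0854],[-0.012,0,0,0,0,0,0.0854],[-0.005,0,0,0,0,0,0.0854],[0,0,0,0,0,0,0.0854]],
  ],
)

```text
t: 54.15
tool_pos: [0.5029, 0.0797, 0.2403]
tool_rot: [1.214, 1.205, -1.206]
contact_force: [-0.0, -0.3, 0.3]
opening: 0.0853
```

```bash
python3 go.py .516 -.523 .24 19; python3 -c "
from h import *
for c in ('top','side'):
  get_image(c)
  for n in ['shaker_red']:
    for d in mark_of(c,n): print(c,n,round(d['conf'],2),w(c,d['at']).round(4))"
```

```text
54.15 [0.5029 0.0797 0.2403] op 0.0853 total [-2.000e-04  1.400e-02  6.027e-01] [-0.08 -0.06 -0.3 ] per row [-0.      0.0007  0.0317] [-0.   -0.   -0.02]
top shaker_red 0.7 [0.503  0.0802 0.0231]
side shaker_red 0.67 [0.4987 0.0853 0.0203]
```

Request:
arm_command(
  plan=[
    [[-0.001,0.001,0.01,0,0,0,0.0854],[-0.001,0.001,0.02,0,0,0,0.0854],[-0.001,0.002,0.03,0,0,0.1,0.0854],[-0.001,0.002,0.038,0,0,0.1,0.0854],[-0.001,0.002,0.038,0,0,0.1,0.0854],[-0.001,0.002,0.038,0,0,0.1,0.0854],[-0.001,0.002,0.038,0,0,0.2,0.0854],[-0.001,0.002,0.038,0,-0.1,0.2,0.0854],[-0.001,0.002,0.038,0,-0.1,0.2,0.0854],[-0.001,0.002,0.038,0,-0.1,0.2,0.0854],[-0.001,0.002,0.038,0,-0.1,0.2,0.0854],[-0.001,0.002,0.038,0,-0.1,0.2,0.0854],[-0.001,0.002,0.038,0,-0.1,0.2,0.0854],[0,0.002,0.038,0,-0.1,0.1,0.0854],[0,0.001,0.035,0,0,0.1,0.0854],[0,0.001,0.028,0,0,0,0.0854],[0,0,0.018,0,0,0,0.0854],[0,0,0.01,0,0,0,0.0854],[0,0,0.004,0,0,0,0.0854],[0,0,0,0,0,0,0.0854]],
  ],
)

```text
t: 56.02
tool_pos: [0.5103, -0.5275, 0.212]
tool_rot: [1.216, 1.224, -1.212]
contact_force: [-0.2, 0.3, -0.2]
opening: 0.0852
```

```bash
python3 go.py .516 -.524 .15 19
```

```text
56.0167 [ 0.5103 -0.5275  0.212 ] op 0.0852 total [ 0.062   0.0062 -0.0027] [-0.14 -0.7   0.53] per row [ 0.0033  0.0003 -0.0001] [-0.01 -0.04  0.03]
```

Request:
arm_command(
  plan=[
    [[0.004,0.001,0,0,-0.1,0.1,0.0854],[0.007,0.001,0,0,-0.2,0.1,0.0854],[0.01,0.001,0,0,-0.2,0.1,0.0854],[0.011,0.001,0,0,-0.1,0.1,0.0854],[0.009,0,0,0,0,0,0.0854],[0.006,0,0,0,0,0,0.0854],[0.003,0,0,0,0,0,0.0854],[0,0,0,0,0,0,0.0854],[0,0,0,0,0,0,0.0854]],
  ],
)

```text
t: 56.77
tool_pos: [0.5153, -0.5194, 0.1539]
tool_rot: [1.208, 1.219, -1.207]
contact_force: [-0.3, 0.3, 0.4]
opening: 0.0852
```

```bash
python3 go.py .516 -.524 .066 10
```

```text
56.7667 [ 0.5153 -0.5194  0.1539] op 0.0852 total [0.0879 0.0011 0.0051] [ 0.25 -0.36  0.27] per row [0.0088 0.0001 0.0005] [ 0.03 -0.04  0.03]
```

Request:
arm_command(
  plan=[
    [[0.005,0,0.002,0.1,-0.1,0.1,0.0854],[0.009,0,0.002,0.1,-0.1,0.1,0.0854],[0.011,0,0.001,0,0,0,0.0854],[0.012,0,0,0,0,0,0.0854],[0.012,0,0,0,0,0,0.0854],[0.012,0,0,0,0,0,0.0854],[0.009,0,0,0,0,0,0.0854],[0.006,0,0,0,0,0,0.0854],[0.003,0,0,0,0,0,0.0854],[0,0,0,0,0,0,0.0854],[0,0,0,0,0,0,0.0854]],
  ],
)

```text
t: 57.68
tool_pos: [0.5147, -0.525, 0.0652]
tool_rot: [1.211, 1.213, -1.209]
contact_force: [-0.6, -0.1, -0.4]
opening: 0.0854
```

```bash
python3 go.py .516 -.524 .066 2
```

```text
57.6833 [ 0.5147 -0.525   0.0652] op 0.0854 total [-0.0008  0.0013 -0.001 ] [-0.01 -0.19  0.1 ] per row [-0.0004  0.0007 -0.0005] [-0.01 -0.1   0.05]
```

Request:
arm_command(
  plan=[
    [[0,0,0,0,0,0,0.06],[0,0,0,0,0,0,0.055],[0,0,0,0,0,0,0.055],[0,0,0,0,0,0,0.055],[0,0,0,0,0,0,0.055],[0,0,0,0,0,0,0.055]],
  ],
)

```text
t: 58.18
tool_pos: [0.5152, -0.5255, 0.0668]
tool_rot: [1.21, 1.211, -1.209]
contact_force: [0.4, -0.1, -2.7]
opening: 0.062
```

Request:
arm_command(
  plan=[
    [[-0.006,0,0,0,0,0,0.055],[-0.01,0,0,0,0,0,0.055],[-0.015,0,0,0,0,0,0.055],[-0.02,0,0,0,0,0,0.055],[-0.02,0,0,0,0,0,0.055],[-0.02,0,0,0,0,0,0.055],[-0.02,0,0,0,0,0,0.055],[-0.02,0,0,0,0,0,0.055],[-0.02,0,0,0,0,0,0.055],[-0.02,0,0,0,0,0,0.055],[-0.018,0,0,0,0,0,0.055],[-0.008,0,0,0,0,0,0.055],[0,0,0,0,0,0,0.055]],
  ],
)

```text
t: 59.27
tool_pos: [0.515, -0.5253, 0.2892]
tool_rot: [1.208, 1.201, -1.208]
contact_force: [0.2, 0.5, -2.5]
opening: 0.062
```

```bash
python3 go.py .5 .16 .27 20
```

```text
59.2667 [ 0.515  -0.5253  0.2892] op 0.062 total [ 0.0155 -0.015  -0.6853] [ 0.01  0.31 -0.3 ] per row [ 0.0008 -0.0008 -0.0343] [ 0.    0.02 -0.02]
```

Request:
arm_command(
  plan=[
    [[-0.001,0,-0.012,0,0,0,0.055],[-0.001,0,-0.022,0,0,0.1,0.055],[-0.001,0,-0.032,0,0,0.1,0.055],[-0.001,0,-0.039,0,0,0.1,0.055],[-0.001,0,-0.04,0,-0.1,0.1,0.055],[-0.001,0.001,-0.04,0,-0.1,0.1,0.055],[-0.001,0.001,-0.04,0,-0.1,0.2,0.055],[-0.001,0.001,-0.04,0,-0.1,0.2,0.055],[-0.001,0.001,-0.04,0,-0.1,0.2,0.055],[-0.001,0.001,-0.04,0,-0.1,0.2,0.055],[-0.001,0.001,-0.04,0,-0.1,0.1,0.055],[0,0.001,-0.04,0,-0.1,0.1,0.055],[0,0.001,-0.04,0,-0.1,0.1,0.055],[0,0.001,-0.04,0,-0.1,0.1,0.055],[0,0.001,-0.04,0,0,0.1,0.055],[0,0.001,-0.035,0,0,0,0.055],[0,0,-0.028,0,0,0,0.055],[0,0,-0.018,0,0,0,0.055],[0,0,-0.01,0,0,0,0.055],[0,0,-0.004,0,0,0,0.055]],
  ],
)

```text
t: 60.93
tool_pos: [0.5052, 0.147, 0.2683]
tool_rot: [1.206, 1.204, -1.209]
contact_force: [-0.6, -0.5, -2.8]
opening: 0.0625
```

```bash
python3 go.py .501 .16 .2 9
```

```text
60.9333 [0.5052 0.147  0.2683] op 0.0625 total [ 0.0682 -0.0043 -0.0133] [ 0.07  0.28 -0.13] per row [ 0.0076 -0.0005 -0.0015] [ 0.01  0.03 -0.01]
```

Request:
arm_command(
  plan=[
    [[0.003,-0.001,-0.004,0,0.1,0,0.055],[0.006,-0.001,-0.005,0,0.1,0,0.055],[0.008,-0.001,-0.005,0,0.1,0,0.055],[0.008,0,-0.004,0,0,0,0.055],[0.007,0,-0.002,0,0,0,0.055],[0.004,0,0,0,0,0,0.055],[0.002,0,0,0,0,0,0.055],[0,0,0,0,0,0,0.055],[0,0,0,0,0,0,0.055]],
  ],
)

```text
t: 61.68
tool_pos: [0.4984, 0.1663, 0.2208]
tool_rot: [1.206, 1.212, -1.216]
contact_force: [-0.2, -0.5, -2.5]
opening: 0.0622
```

```bash
python3 go.py .501 .16 .14 9
```

```text
61.6833 [0.4984 0.1663 0.2208] op 0.0622 total [0.0808 0.0031 0.0062] [-0.09  0.09  0.36] per row [0.009  0.0003 0.0007] [-0.01  0.01  0.04]
```

Request:
arm_command(
  plan=[
    [[0.005,0.0005,0.001,0,0,0.1,0.055],[0.009,0.0005,0.001,0,0,0.1,0.055],[0.011,0.0005,0.001,0,0,0.1,0.055],[0.012,0,0,0,0,0,0.055],[0.012,0,0,0,0,0,0.055],[0.01,0,0,0,0,0,0.055],[0.007,0,0,0,0,0,0.055],[0.004,0,0,0,0,0,0.055],[0.002,0,0,0,0,0,0.055],[0,0,0,0,0,0,0.055]],
  ],
)

```text
t: 62.52
tool_pos: [0.4997, 0.162, 0.1402]
tool_rot: [1.209, 1.208, -1.214]
contact_force: [-0.2, -0.0, -2.3]
opening: 0.0619
```

```bash
python3 go.py .501 .16 .1 9
```

```text
62.5167 [0.4997 0.162  0.1402] op 0.0619 total [0.0402 0.0014 0.0019] [-0.17  0.12  0.1 ] per row [0.0045 0.0002 0.0002] [-0.02  0.01  0.01]
```

Request:
arm_command(
  plan=[
    [[0.003,0.0005,0.001,-0.1,0,0.1,0.055],[0.005,0,0.001,0,0,0,0.055],[0.006,0,0,0,0,0,0.055],[0.007,0,0,0,0,0,0.055],[0.007,0,0,0,0,0,0.055],[0.006,0,0,0,0,0,0.055],[0.004,0,0,0,0,0,0.055],[0.001,0,0,0,0,0,0.055],[0,0,0,0,0,0,0.055]],
  ],
)

```text
t: 63.27
tool_pos: [0.5016, 0.16, 0.0987]
tool_rot: [1.21, 1.205, -1.208]
contact_force: [1.0, -0.2, -2.1]
opening: 0.0618
```

```bash
python3 go.py .501 .16 .0865 9;python3 st.py|head -1
```

```text
63.2667 [0.5016 0.16   0.0987] op 0.0618 total [ 0.0122 -0.0007  0.    ] [-0.05  0.08 -0.19] per row [ 0.0014 -0.0001  0.    ] [-0.01  0.01 -0.02]
63.2667 [0.5016 0.16   0.0987] [ 0.0005  0.0071  0.0058 -0.0013 -0.0025  0.0026] 0.06184447926702378 [ 0.964  -0.1636 -2.0551]
```

Request:
arm_command(
  plan=[
    [[0.004,-0.0005,0,0,0,0,0.055],[0.004,-0.0005,0,0,0,0,0.055],[0.003,0,0,0,0,0,0.055],[0.002,0,0,0,0,0,0.055]],
  ],
)

```text
t: 63.6
tool_pos: [0.5015, 0.1602, 0.0861]
tool_rot: [1.211, 1.204, -1.206]
contact_force: [-5.5, -1.4, 12.9]
opening: 0.0621
```

```bash
python3 -c "
from h import *
get_image('side');o=ctrl.get_obs();print(o['tool_pos'],o['contact_force'])"
```

```text
[0.50159547 0.1602011  0.08632037] [ 0.02890027 -1.08277236 -1.94766239]
```

Request:
arm_command(
  plan=[
    [[0.001,0,0,0,0,0,0.055],[0,0,0,0,0,0,0.065],[0,0,0,0,0,0,0.0854],[0,0,0,0,0,0,0.0854],[0,0,0,0,0,0,0.0854],[0,0,0,0,0,0,0.0854],[-0.01,0,0,0,0,0,0.0854],[-0.015,0,0,0,0,0,0.0854],[-0.02,0,0,0,0,0,0.0854],[-0.025,0,0,0,0,0,0.0854],[-0.03,0,0,0,0,0,0.0854],[-0.025,0,0,0,0,0,0.0854],[-0.012,0,0,0,0,0,0.0854],[-0.005,0,-0.01,0,0,0,0.0854],[0,0,-0.02,0,0,0,0.0854],[0,0,-0.03,0,0,0,0.0854],[0,0,-0.03,0,0,0,0.0854],[0,0,-0.02,0,0,0,0.0854],[0,0,-0.008,0,0,0,0.0854],[0,0,0,0,0,0,0.0854]],
  ],
)

```text
t: 65.32
tool_pos: [0.5003, 0.2855, 0.2369]
tool_rot: [1.216, 1.201, -1.206]
contact_force: [0.1, -1.0, -1.5]
opening: 0.0856
```

```bash
python3 st.py|head -1; python3 -c "
from h import *
import numpy as np
a=get_image('side')[150:370,180:350];b=get_image('top')[140:260,150:430]
a=cv2.resize(a,None,fx=2,fy=2);b=cv2.resize(b,None,fx=1.6,fy=1.6)
im=np.zeros((440,800,3),np.uint8);im[:a.shape[0],:340]=a;im[:b.shape[0],345:345+b.shape[1]]=b
cv2.imwrite('pics/f.png',im[:,:,::-1])
for c in ('top','side'):
  for n in ['shaker_red','shaker_navy','weight_mid','weight_small','weight_big']:
    for d in mark_of(c,n): print(c,n,round(d['conf'],2),w(c,d['at']).round(4))"
```

```text
65.3167 [0.5003 0.2855 0.2369] [ 0.0186  0.0171  0.0087 -0.0095  0.0012  0.0009] 0.0855583005674925 [ 0.0808 -0.9897 -1.4686]
top shaker_red 0.74 [0.5039 0.0821 0.0234]
top shaker_navy 0.61 [0.504  0.1625 0.0192]
top weight_mid 0.42 [ 0.5158 -0.1834  0.0999]
top weight_small 0.57 [ 0.5217 -0.2886  0.0995]
top weight_big 0.72 [ 0.3305 -0.4386  0.0015]
top weight_big 0.52 [ 0.5062 -0.2375  0.0973]
top weight_big 0.48 [ 0.6461 -0.0176  0.001 ]
side shaker_red 0.73 [0.5031 0.0824 0.0207]
side shaker_navy 0.72 [0.5004 0.1608 0.0211]
side weight_mid 0.48 [ 0.5174 -0.4754 -0.0045]
side weight_big 0.66 [ 0.504  -0.2371  0.1001]
side weight_big 0.6 [ 0.3266 -0.4336 -0.0044]
side weight_big 0.45 [ 0.6491 -0.0111 -0.002 ]
```

View pics/f.png

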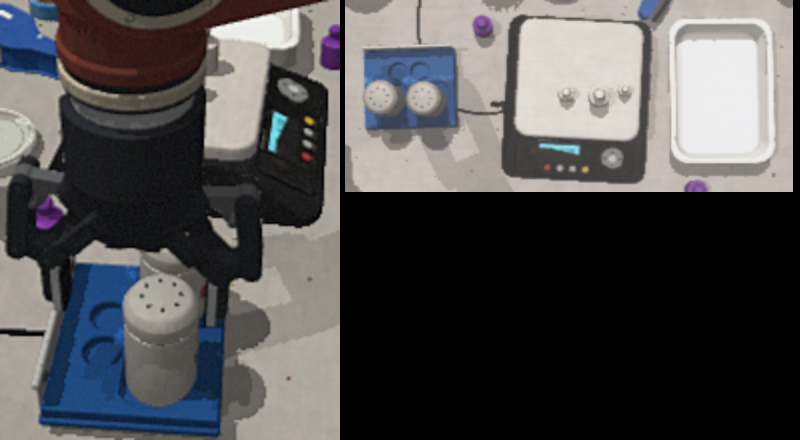

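Both shakers are in their pockets, upright and seated at z of about 0.021. The three weights stand in a row on the platter, the tray is empty and the gripper is clear. Handing in.

```bash
python3 -c "
from station import *
print(finish_job())"
```

```text
the job is handed in; nothing more can be done
None
```

The job is done and handed in at about 65 s of the 147 s allowed; no verdict was reported. Both shakers went to the tray, both small weights went onto the platter, and each shaker went back into its own pocket.

Last checks before handing in:
- **Shakers:** red measured at (0.503, 0.082) and navy at (0.502, 0.161). Their bases were at a height of about 0.021 m, which matches the pocket floor. They are about 2–5 mm from where I measured them at the start, against the 12 mm limit.
- **Small weights:** the larger stands about 55 mm from the big weight, axis to axis, and the smaller about 52 mm, against the 90 mm limit. Both are on the platter at about 0.10 m.
- **Big weight:** within about 3 mm of where it was.
- **Gripper:** open and clear of everything, above and beside the holder.

**Disagreements and failed checks:**
- The two cameras differed by up to about 5 mm in places.
- My first estimates of height from both views came out 9–14 mm low, because I picked points below the tops. I used the text's heights instead, and the contact heights at set-down agreed with them.
- The detector sometimes took the purple look-alikes for the big weight, and in one view labelled the empty tray as the larger small weight. I ignored those.
- In the last side view it did not find either small weight on the platter, so their positions come from the top view only.
- Setting red down pressed briefly at about 17 N in the tray and 27 N in its pocket. Both readings are below the 40 N limit.

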